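Make up the slide kit and the culture kit

TASK

Make up the two kits from the stock on the bench: put the slide box and one centrifuge tube in the narrow two-bay tray, and the culture flask, the brown reagent bottle and the other tube in the wide three-bay tray. Each thing gets the bay it fits, flat on the bay's floor: the flask and the slide box lie along the long bays, the bottle stands in the nearly square bay, and the tubes stand upright in the bays left over. Set things down rather than dropping them, and leave the timer and the beaker where they are.

Things in the scene. Friction and masses are not known exactly. Their poses are not given: they have to be found in the camera images.
- stock_slides: closed flat-topped box of microscope slides, blue lid on a white base, 36 mm (x) by 86 mm (y) by 30 mm high, 110 g, lying among the stock. Origin: centre of the underside, y along its length.
- stock_flask: flat clear culture flask with pink contents lying on its broad side, 101 mm long with neck and screw cap, 48 mm wide (x), 24 mm thick, about 55 g. Origin: centre of its length and width on the underside; y along the flask, the cap end toward -y. The straight-sided body runs from y = -28 to y = +50 mm; it is gripped across its 48 mm width at about y = +10 mm.
- stock_bottle: round brown glass reagent bottle with a narrower black screw cap, standing, 58 mm across the body and 122 mm high; straight-sided from the foot up to 90 mm, where it is gripped at a height of about 70 mm; cap 34 mm across, from 100 mm up; 150 to 290 g. Origin: centre of the underside, z up.
- tube_a: one of two identical standing 50 ml centrifuge tubes, clear with a blue screw cap: 112 mm high, body 28 mm across, cap 34 mm across over the top 16 mm; 30 g. Either tube may go into either tray. Origin: centre of the underside, z up along the tube. Best gripped by the cap, which overhangs the body by 3 mm; a grip below the cap can catch under it when the hand is withdrawn.
- tube_b: one of two identical standing 50 ml centrifuge tubes, clear with a blue screw cap: 112 mm high, body 28 mm across, cap 34 mm across over the top 16 mm; 30 g. Either tube may go into either tray. Origin: centre of the underside, z up along the tube. Best gripped by the cap, which overhangs the body by 3 mm; a grip below the cap can catch under it when the hand is withdrawn.
- slide_tray: the slide kit's tray: the narrow fixed grey tray, 74 mm (x) by 180 mm (y), with two bays. Floor 3 mm thick, walls 4 mm thick, rim 10 mm above the worktop, a flat lug of 7 mm outside each short end. Origin: centre of the underside. Long bay, for the slide box lengthways: 66 mm in x by 112 mm in y, centre at y = -30 mm. Short bay, for a tube: 66 mm by 56 mm, centre at y = +58 mm. The hand's fingers pass over the walls if they hold a thing more than 9 mm above its underside.
- culture_tray: the culture kit's tray: the wide fixed grey tray, 146 mm (x) by 182 mm (y), with three bays; floor, walls, rim and lugs (outside the ends in y) as on the other tray. Origin: centre of the underside. Longest bay, for the flask, its length along x, cap either way: 138 mm in x by 84 mm in y, centre at (0, -45) mm. Nearly square bay, for the bottle: 84 mm by 86 mm, centre at (-27, +44) mm. Narrow bay, for a tube: 50 mm in x by 86 mm in y, centre at (+44, +44) mm.
- bench_timer: white bench timer lying face up, 74 x 62 x 19 mm, loose; not part of the kits, stays where it is. Origin: centre of the underside.
- waste_beaker: open clear beaker with used tips, 68 mm across, 90 mm high, loose; not part of the kits, stays where it is. Origin: centre of the underside.
Mind the look-alikes: they are no part of the job. Leave any orange or red look-alike of the stock_flask alone.

How it is judged:
At the end, for the whole second after the job is handed in: Slide box and a tube in the narrow tray, flask, bottle and other tube in the wide tray, each inside its own bay, underside within 9 mm of the worktop, within 0.1 rad of flat or upright, at rest; timer and beaker within 30 mm of where they stood (x of stock_slides in the frame of slide_tray between -0.018 and 0.018 m and y of stock_slides in the frame of slide_tray between -0.046 and -0.014 m and z of stock_slides in the frame of slide_tray between -0.003 and 0.009 m and angle between each of stock_slides, stock_flask, stock_bottle's own z axis and vertical below 0.1 rad and x of stock_flask in the frame of culture_tray between -0.022 and 0.022 m and y of stock_flask in the frame of culture_tray between -0.065 and -0.025 m and z of stock_flask in the frame of culture_tray between -0.003 and 0.009 m and x of stock_bottle in the frame of culture_tray between -0.042 and -0.012 m and y of stock_bottle in the frame of culture_tray between 0.028 and 0.06 m and z of stock_bottle in the frame of culture_tray between -0.003 and 0.009 m and (((x of tube_a in the frame of slide_tray between -0.021 and 0.021 m and y of tube_a in the frame of slide_tray between 0.042 and 0.074 m and z of tube_a in the frame of slide_tray between -0.003 and 0.009 m and angle between tube_a's own z axis and vertical below 0.1 rad) and (x of tube_b in the frame of culture_tray between 0.031 and 0.057 m and y of tube_b in the frame of culture_tray between 0.013 and 0.075 m and z of tube_b in the frame of culture_tray between -0.003 and 0.009 m and angle between tube_b's own z axis and vertical below 0.1 rad)) or ((x of tube_b in the frame of slide_tray between -0.021 and 0.021 m and y of tube_b in the frame of slide_tray between 0.042 and 0.074 m and z of tube_b in the frame of slide_tray between -0.003 and 0.009 m and angle between tube_b's own z axis and vertical below 0.1 rad) and (x of tube_a in the frame of culture_tray between 0.031 and 0.057 m and y of tube_a in the frame of culture_tray between 0.013 and 0.075 m and z of tube_a in the frame of culture_tray between -0.003 and 0.009 m and angle between tube_a's own z axis and vertical below 0.1 rad))) and linear speed of each of stock_flask, stock_slides, stock_bottle, tube_a, tube_b below 0.02 m/s and distance of each of bench_timer, waste_beaker from where it was at the start of the episode below 0.03 m); the robot touches nothing.
It fails at once if a kit thing is dropped: just above the worktop or tray it falls freely at over 0.6 m/s (a fall of 2 to 3 cm) ((height (world z) of stock_flask between 0.005 and 0.03 m and linear speed of stock_flask above 0.6 m/s and contact force between stock_flask and anything else below 0.001 N) or (height (world z) of stock_slides between 0.005 and 0.03 m and linear speed of stock_slides above 0.6 m/s and contact force between stock_slides and anything else below 0.001 N) or (height (world z) of stock_bottle between 0.005 and 0.03 m and linear speed of stock_bottle above 0.6 m/s and contact force between stock_bottle and anything else below 0.001 N) or (height (world z) of tube_a between 0.005 and 0.03 m and linear speed of tube_a above 0.6 m/s and contact force between tube_a and anything else below 0.001 N) or (height (world z) of tube_b between 0.005 and 0.03 m and linear speed of tube_b above 0.6 m/s and contact force between tube_b and anything else below 0.001 N)).
It fails at once if the timer is pushed more than 30 mm from its place or knocked over (distance of bench_timer from where it was at the start of the episode above 0.03 m or angle between bench_timer's own z axis and vertical above 0.4 rad).
It fails at once if the beaker is pushed more than 30 mm from its place or knocked over (distance of waste_beaker from where it was at the start of the episode above 0.03 m or angle between waste_beaker's own z axis and vertical above 0.4 rad).
It also fails if it takes over 118 s, if anything falls off the work surface, if the arm or the gripper's body presses on something with over 40 N, if the wrist force passes 120 N, or if a joint passes its speed limit or range.

ROBOT

A 6-joint arm with a two-finger parallel gripper is mounted at the origin on a cart in front of the work surface, level with it; the furniture and walls round the work are solid. World frame = base frame: x ahead of the robot, y to its left, z up, the work surface at z = 0. Lengths are in m, angles in rad, forces in N, time in s.
With the tool pointing down it reaches from about 0.425 to 0.925 m from the base axis. Payload 12.5 kg.
Tool frame: the origin (TCP) lies on the centre line of the jaws, within the pads' length; the fingertips stand 14 mm ahead of it and the grasp point (between the pads) lies 5 mm behind it (env.tip_reach is the distance from the TCP to the fingertips, in m); y points along the fingers, z is the direction in which the jaws open and shut, and the axes are right-handed (so a half turn about y gives the same grasp; the last joint's range is limited). The gripper opens to 85 mm and grips with 20 to 120 N. Pads are 22 mm wide; open, the fingers measure 114 mm over their backs; the gripper's body (76 mm by 85 mm) begins 54 mm behind the grasp point. The pads swing forward as they close: fully open they stand 13 mm farther back than shut.
Start: joints at [1.007, 0.491, 1.559, -0, 1.092, -0.106], TCP at [0.276, 0.561, 0.245] pointing down, gripper open.
Joint ranges: [-3.1, 3.1], [-0.84, 2.19], [0.05, 2.79], [-1.13, 4.28], [0.06, 2.93], [-2.69, 2.69]. Speed limits (rad/s): [2.22, 2.22, 2.79, 3.14, 3.14, 3.14].

INTERFACE

Orientations are given as a unit quaternion [x, y, z, w].
In Python, from rig import env gives the robot as it stands. The module is installed in compiled form; this text tells all that it offers.
- The arm moves only by the tool carry_out, never from a script. Its argument "increments" is a list of rows, each a list of 3 entries, a list of its own where there are three numbers: the turn, a rotation vector about the tool's x, y, z in degrees, then the shift along the tool's x, y, z in cm, then the finger opening in cm, from 0 to 8.54. A call has 1 to 12 rows; each row is the pose to reach, as a shift and turn from the pose commanded when the call began, along the tool's axes at that moment; what a row does not reach only later rows make up. A row lasts 1/8 s, in which the tool goes at most 62.5 mm and 10.7 degrees, less where a joint would pass 70% of its speed; a pose out of reach is approached as far as the arm can. A call with a gripper value outside its range is refused whole. The fingers move at their own pace and stop on an object; "squeeze" is the grip in N (left out, the last holds). Time passes only in rows, so rows that repeat a pose let the fingers close. It gives the time, the measured TCP pose, the force and the opening at its end, in the units of the state.
- env.state(): the state, without advancing time (a new reading comes with each control period).
- env.snapshot(name): name is "scene" or "top" or "wrist"; returns the picture (384x512x3 uint8, red, green, blue); there is no depth.
- env.camera_params(name): a dict with "K" (3x3 intrinsics, pixels), "k1" (the pictures are not rectified: a ray, as slopes to the right and down, at radius r is drawn at 1 + k1 r^2 times it, then the intrinsics apply), "R" (3x3) and "t" (3): a world point X has camera coordinates R X + t. Camera axes: x right, y down, z forward; pixel columns grow to the right and rows downward; lengths in m; the calibration is good to about 2 mm. A picture is of the moment at which its call begins: read the wrist's pose just before it. camera_params takes no time and is no camera call; for the wrist camera it gives the pose at the moment of the call.
- env.hand_in(): hands the job in, once; it reports no verdict.
The state is a dict: "time_s": time; "joints": joint angles; "dq": joint speeds; "effort": joint torques, N m; "tool_pos": TCP position; "eef_rot": TCP orientation; "wrist_force": force on the tool from outside, world axes, zero at the start; "torque": the same for the moment, N m; "opening": finger opening in m.
Only numpy, scipy, OpenCV 4.12 (cv2) and the standard library are available. Lean on these libraries where they do the work, as an engineer would, in place of code of your own. Each camera call takes 0.05 s, during which the arm holds its last target.

## Working session

There is one attempt and no reset: what is moved stays moved. The work goes in short steps, Python scripts to look and compute and a tool call to move; the robot and the scene stay as the last step left them, time stands still between calls to the robot, and variables do not carry over. Pictures are saved under pics/ and viewed, and the job is handed in when it is done.

Besides the shell and the picture viewer there is one more tool, called after ">>>" by a JSON object that holds its "api" and its "payload", one argument or row to a line. carry_out: Moves the arm, as the interface text tells. Its arguments: {"type":"object","properties":{"increments":{"type":"array"},"squeeze":{"type":"number"}},"required":["increments"]}

```bash
mkdir -p pics; python3 - <<'E'
from rig import env
import cv2
s=env.state(); print(s['time_s'],s['tool_pos'],s['eef_rot'],s['opening'],env.tip_reach)
for n in ['scene','top','wrist']:
    p=env.camera_params(n); print(n,p['K'],p['k1'],p['R'],p['t'])
    cv2.imwrite(f'pics/{n}0.png',cv2.cvtColor(env.snapshot(n),cv2.COLOR_RGB2BGR))
E
```

```text
0.0 [0.27611131 0.56046109 0.24473012] [ 0.68903633 -0.16059341  0.16032732 -0.68828326] 0.08527067827488373 0.014
scene [[389.00318287   0.         259.89618012]
 [  0.         389.00318287 190.13957404]
 [  0.           0.           1.        ]] 0.011577249467655454 [[ 0.66314738 -0.7484378  -0.00874119]
 [-0.4830264  -0.41900218 -0.76884503]
 [ 0.57177011  0.51407979 -0.63937541]] [-0.39710724  0.34602256  0.9237546 ]
top [[381.52871561   0.         250.29230973]
 [  0.         381.52871561 194.66496917]
 [  0.           0.           1.        ]] -0.04558555870084467 [[ 0.0259649  -0.99949397  0.0183747 ]
 [-0.99181769 -0.02805506 -0.12454153]
 [ 0.12499401 -0.01499064 -0.99204424]] [-0.00703808  0.60783833  1.11735764]
wrist [[315.52263697   0.         255.4449903 ]
 [  0.         315.52263697 190.82252441]
 [  0.           0.           1.        ]] -0.031244610360442425 [[ 0.44257871  0.89672719 -0.00210534]
 [ 0.84927566 -0.41840313  0.32197776]
 [ 0.28784533 -0.14428852 -0.94674489]] [-0.62469481 -0.04159475  0.38145543]
```

View pics/scene0.png

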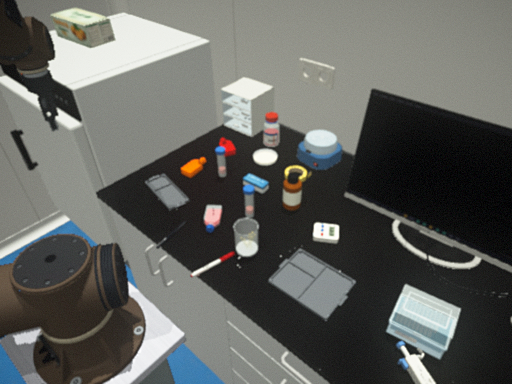

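View pics/top0.png

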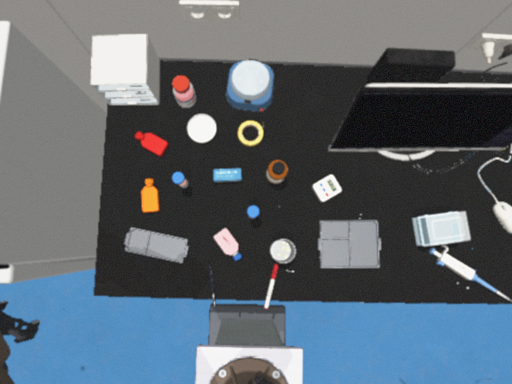

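View pics/wrist0.png

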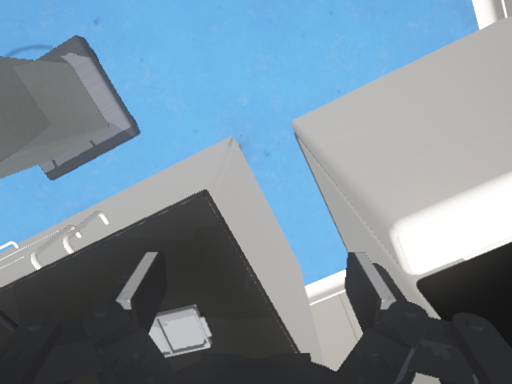

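```bash
cat > h.py <<'E'
import numpy as np, cv2, time
from scipy.spatial.transform import Rotation as Rn
def ray(p,u,v):
    K=p['K']; d=np.array([(u-K[0,2])/K[0,0],(v-K[1,2])/K[1,1]])
    q=d.copy()
    for _ in range(20): q=d/(1+p['k1']*(q@q))
    R=np.array(p['R']);t=np.array(p['t'])
    c=-R.T@t; r=R.T@np.array([q[0],q[1],1]); return c,r/np.linalg.norm(r)
def plane(p,u,v,z):
    c,r=ray(p,u,v); return c+r*(z-c[2])/r[2]
def tri(l):
    A=np.zeros((3,3));b=np.zeros(3);rs=[ray(*x) for x in l]
    for c,r in rs:
        M=np.eye(3)-np.outer(r,r);A+=M;b+=M@c
    X=np.linalg.solve(A,b)
    return X,max(np.linalg.norm((np.eye(3)-np.outer(r,r))@(X-c)) for c,r in rs)
def proj(p,X):
    c=np.array(p['R'])@X+np.array(p['t']);q=c[:2]/c[2];q=q*(1+p['k1']*(q@q))
    return np.array([p['K'][0,0]*q[0]+p['K'][0,2],p['K'][1,1]*q[1]+p['K'][1,2]])
def snap(env,n,f):
    p=env.camera_params(n); i=cv2.cvtColor(env.snapshot(n),cv2.COLOR_RGB2BGR); cv2.imwrite(f,i); return p,i
E
python3 - <<'E'
import cv2
a=cv2.imread('pics/top0.png'); 
cv2.imwrite('pics/topL.png',cv2.resize(a[115:275,110:310],None,fx=4,fy=3.75,interpolation=cv2.INTER_CUBIC)[:600])
cv2.imwrite('pics/topR.png',cv2.resize(a[205:285,300:400],None,fx=7,fy=7,interpolation=cv2.INTER_CUBIC))
b=cv2.imread('pics/scene0.png')
cv2.imwrite('pics/sceneL.png',cv2.resize(b[130:330,135:365],None,fx=3,fy=3,interpolation=cv2.INTER_CUBIC)[:600])
E
```

```text
(no output)
```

View pics/topL.png

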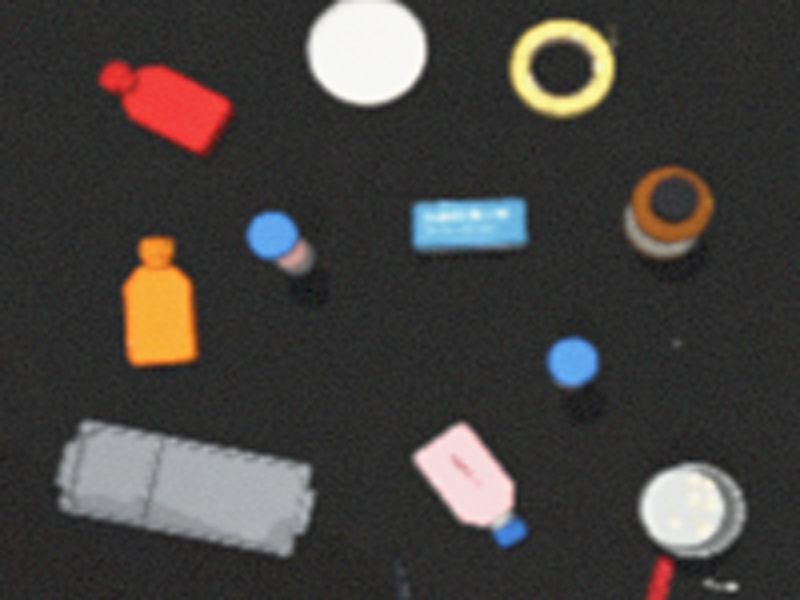

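View pics/topR.png

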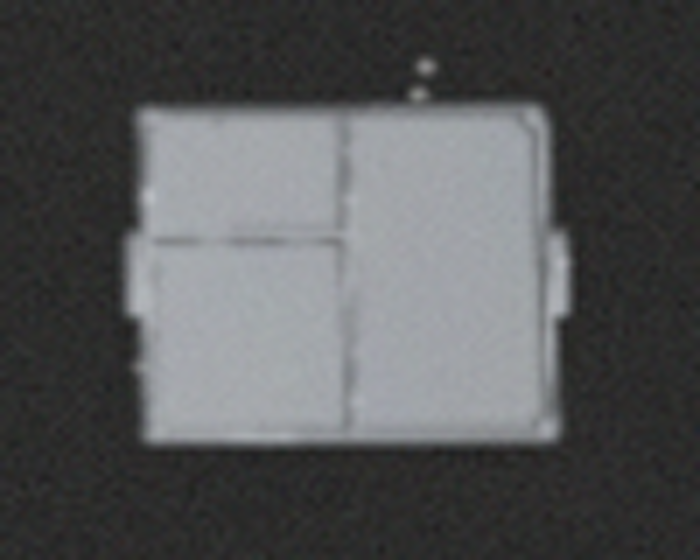

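View pics/sceneL.png

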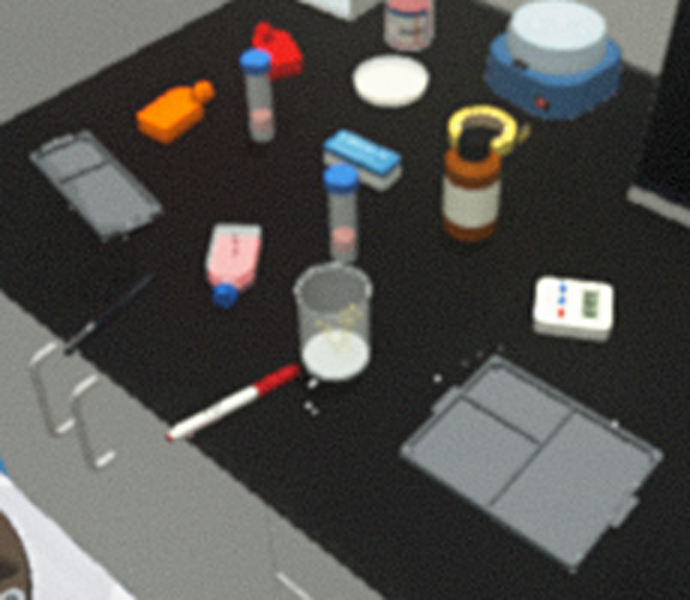

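```bash
cat > m0.py <<'E'
from rig import env
from h import *
T=env.camera_params('top');S=env.camera_params('scene')
a=cv2.imread('pics/top0.png');b=cv2.imread('pics/scene0.png')
def comps(im,lo,hi,roi,mn=15):
    h=cv2.cvtColor(im,cv2.COLOR_BGR2HSV);m=cv2.inRange(h,lo,hi);k=np.zeros_like(m);x0,y0,x1,y1=roi;k[y0:y1,x0:x1]=m[y0:y1,x0:x1]
    cs,_=cv2.findContours(k,cv2.RETR_EXTERNAL,cv2.CHAIN_APPROX_NONE)
    return [(c,)for c in cs if cv2.contourArea(c)>mn]
def show(im,lo,hi,roi,p,z,name):
    for (c,) in comps(im,lo,hi,roi):
        W=np.array([plane(p,*q[0],z)[:2] for q in c],np.float32)
        r=cv2.minAreaRect(W*1000); m=cv2.moments(c)
        print(name,'px',round(m['m10']/m['m00'],1),round(m['m01']/m['m00'],1),'rect mm',np.round(r[0],1),np.round(r[1],1),round(r[2],1))
show(a,(95,80,80),(125,255,255),(120,130,310,270),T,0.11,'blue@.11')
show(a,(95,80,80),(125,255,255),(120,130,310,270),T,0.03,'blue@.03')
show(a,(0,15,150),(15,110,255),(205,220,250,275),T,0.024,'pink')
show(a,(170,15,150),(180,110,255),(205,220,250,275),T,0.024,'pink2')
show(a,(5,100,60),(20,255,255),(260,150,300,190),T,0.095,'brown')
show(a,(90,3,70),(135,60,220),(115,220,195,270),T,0.01,'ntray')
show(a,(90,3,70),(135,60,220),(310,210,390,280),T,0.01,'wtray')
show(a,(0,0,130),(180,60,255),(305,165,350,205),T,0.019,'timer')
show(a,(0,0,100),(180,60,255),(265,235,300,268),T,0.05,'beaker')
show(b,(95,80,80),(125,255,255),(150,130,320,240),S,0.11,'S blue')
# heights by triangulation of cap centres
E
python3 m0.py
```

```text
blue@.11 px 237.4 256.7 rect mm [423.4  41.9] [15.  25.4] 38.2
blue@.11 px 252.7 210.9 rect mm [552.5   3.1] [38. 38.] 46.5
blue@.11 px 177.4 177.2 rect mm [642.9 220. ] [35.  36.1] 47.0
blue@.11 px 226.8 174.0 rect mm [655.8  78.5] [39.2 81.2] 4.4
blue@.03 px 237.4 256.7 rect mm [420.4  43.1] [16.1 27.3] 38.2
blue@.03 px 252.7 210.9 rect mm [559.1   1.3] [40.8 40.9] 46.5
blue@.03 px 177.4 177.2 rect mm [656.3 234.3] [37.6 38.8] 47.0
blue@.03 px 226.8 174.0 rect mm [670.1  82.4] [42.1 87.2] 4.4
pink px 222.0 233.9 rect mm [483.8  95.4] [24.1 42.3] 40.3
pink2 px 226.7 242.1 rect mm [463.9  77.6] [78.4 48.5] 38.1
brown px 277.6 168.9 rect mm [678.2 -66.8] [59.8 59.7] 64.7
ntray px 156.0 244.6 rect mm [450.  292.8] [199.   78.6] 79.9
wtray px 349.1 244.0 rect mm [ 469.1 -299.4] [150.4 200. ] 1.2
timer px 326.7 187.6 rect mm [ 639.  -227.3] [65.3 78.9] 31.2
beaker px 282.6 250.5 rect mm [443.1 -89.8] [73.2 74.1] 1.2
S blue px 209.6 227.9 rect mm [360.3 -31.4] [23.6 23. ] 9.4
S blue px 253.1 183.2 rect mm [568.8  11.1] [90.9 83.7] 4.6
S blue px 219.4 150.2 rect mm [637.2 217.2] [50.4 30.9] 45.6
S blue px 308.0 156.8 rect mm [816.2 -26.5] [157.3  70. ] 37.2
```

```bash
python3 - <<'E'
from rig import env
from h import *
np.set_printoptions(precision=4,suppress=True)
s=env.state();R=Rn.from_quat(s['eef_rot']).as_matrix();print(R)
p=env.camera_params('wrist');c=-p['R'].T@p['t'];print('cam',c,'in tool',R.T@(c-s['tool_pos']),'view dir tool',R.T@p['R'][2],'right',R.T@p['R'][0])
print(s['time_s'])
E
```

```text
[[ 0.897  -0.0004  0.4419]
 [-0.4419 -0.0007  0.897 ]
 [-0.0001 -1.     -0.0008]]
cam [0.202  0.5978 0.3733] in tool [-0.083  -0.1284  0.0006] view dir tool [ 0.3221  0.9467 -0.0013] right [0.0007 0.0011 1.    ]
0.15
```

```bash
cat > plan.py <<'E'
from rig import env
from h import *
import sys
# plan.py x y z theta : print turn/shift
def go(x,y,z,th,s=None):
    s=s or env.state();R=Rn.from_quat(s['eef_rot']).as_matrix()
    y_=np.array([0,0,-1.]);t=np.radians(th);best=None
    for k in (0,np.pi):
        z_=np.array([np.cos(t+k),np.sin(t+k),0]);G=np.column_stack([np.cross(y_,z_),y_,z_])
        v=Rn.from_matrix(R.T@G).as_rotvec(degrees=True)
        if best is None or np.linalg.norm(v)<np.linalg.norm(best): best=v;
    sh=R.T@(np.array([x,y,z])-s['tool_pos'])*100
    print('turn',np.round(best,2),'shift cm',np.round(sh,2),'rows>=',int(np.ceil(max(np.linalg.norm(sh)/6.25,np.linalg.norm(best)/10.7))))
if __name__=='__main__':
    go(*map(float,sys.argv[1:5]));s=env.state();print(np.round(s['joints'],3),s['tool_pos'],s['time_s'],'F',np.round(s['wrist_force'],2),s['opening'])
E
python3 plan.py .464 .078 .23 128
```

```text
turn [ 4.000e-02 -6.423e+01 -3.000e-02] shift cm [ 38.18   1.51 -34.98] rows>= 9
[ 1.007  0.491  1.559 -0.     1.092 -0.106] [0.276126   0.56051816 0.24486899] 0.15 F [-1.18  0.19 -0.18] 0.08540757917106136
```

Candidates (top picture pixels):
- Flask: pink with blue cap (228,243), orange (150,195), red (152,143). The pink one is the clear flask.
- Bottle: brown (277,171) or the red-capped jar (183,90). The brown one.
- Tubes: blue caps at (177,177) and (253,211).
- Slide box: blue lid at (227,174).

The enlarged crop confirms these. Next I'll move over the flask for a close look.

>>> {"api": "carry_out", "payload": {
  "increments": [
    [[0,-64.2,0],[38.2,1.5,-35.0],8.5],
    [[0,-64.2,0],[38.2,1.5,-35.0],8.5],
    [[0,-64.2,0],[38.2,1.5,-35.0],8.5],
    [[0,-64.2,0],[38.2,1.5,-35.0],8.5],
    [[0,-64.2,0],[38.2,1.5,-35.0],8.5],
    [[0,-64.2,0],[38.2,1.5,-35.0],8.5],
    [[0,-64.2,0],[38.2,1.5,-35.0],8.5],
    [[0,-64.2,0],[38.2,1.5,-35.0],8.5],
    [[0,-64.2,0],[38.2,1.5,-35.0],8.5],
    [[0,-64.2,0],[38.2,1.5,-35.0],8.5],
    [[0,-64.2,0],[38.2,1.5,-35.0],8.5],
    [[0,-64.2,0],[38.2,1.5,-35.0],8.5]
  ],
  "squeeze": 40
}}

```text
time_s: 1.65
tool_pos: [0.4638, 0.0788, 0.2303]
eef_rot: [-0.668, -0.23, 0.231, 0.669]
wrist_force: [-0.2, 0.0, -0.2]
opening: 0.0849
```

```bash
python3 - <<'E'
from rig import env
from h import *
p,i=snap(env,'wrist','pics/w1.png');import pickle;pickle.dump(p,open('w1.pkl','wb'))
E
python3 plan.py .464 .078 .23 128
```

```text
turn [-0.    0.07  0.01] shift cm [-0.04  0.04 -0.08] rows>= 1
[ 0.028  0.292  1.943  0.     0.907 -2.207] [0.46386605 0.07888757 0.23038767] 1.7 F [ 0.74  0.21 -0.26] 0.08497358132765566
```

View pics/w1.png

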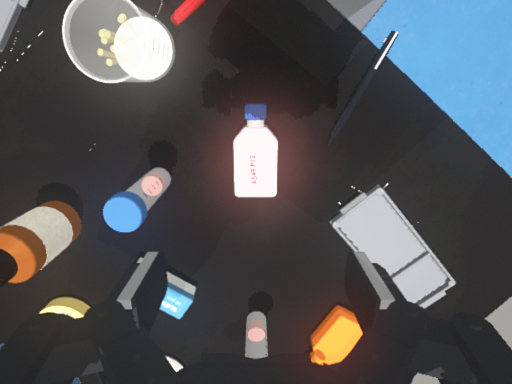

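```bash
cat > flask.py <<'E'
from h import *
import pickle
p=pickle.load(open('w1.pkl','rb'));im=cv2.imread('pics/w1.png')
h=cv2.cvtColor(im,cv2.COLOR_BGR2HSV);m=((h[...,2]>150)&(h[...,1]<80)).astype('uint8')*255
k=np.zeros_like(m);k[115:205,225:290]=m[115:205,225:290]
c=max(cv2.findContours(k,0,1)[0],key=cv2.contourArea)
print('px',cv2.minAreaRect(c))
for z in (0.024,0.02):
    W=np.array([plane(p,*q[0],z)[:2]*1000 for q in c],np.float32);r=cv2.minAreaRect(W);print(z,r,np.round(cv2.boxPoints(r),1).tolist())
from rig import env
T=env.camera_params('top')
# height: label/centroid-of-cap triangulation: body far corners in top via same mask
a=cv2.imread('pics/top0.png');h=cv2.cvtColor(a,cv2.COLOR_BGR2HSV)
m=(((h[...,0]>165)|(h[...,0]<15))&(h[...,1]>12)&(h[...,1]<110)&(h[...,2]>150)).astype('uint8');k2=np.zeros_like(m);k2[222:262,210:245]=m[222:262,210:245]
M=cv2.moments(k2,True);N=cv2.moments(k,True)
print(tri([(T,M['m10']/M['m00'],M['m01']/M['m00']),(p,N['m10']/N['m00'],N['m01']/N['m00'])]))
E
python3 flask.py
```

```text
px ((255.0, 158.0), (44.0, 78.0), 0.0)
0.024 ((460.3890075683594, 75.58326721191406), (86.40640258789062, 47.985042572021484), 38.58277893066406) [[411.70001220703125, 67.4000015258789], [441.6000061035156, 29.899999618530273], [509.1000061035156, 83.80000305175781], [479.20001220703125, 121.30000305175781]]
0.02 ((461.1263427734375, 76.14384460449219), (87.43890380859375, 48.55842971801758), 38.5827751159668) [[411.79998779296875, 67.9000015258789], [442.1000061035156, 29.899999618530273], [510.3999938964844, 84.4000015258789], [480.20001220703125, 122.4000015258789]]
(array([0.46495385, 0.07901747, 0.00741549]), np.float64(0.00014991238089904124))
```

```bash
python3 plan.py .463 .0776 .021 128.6
```

```text
turn [-0.   -0.53  0.01] shift cm [-0.15 20.94 -0.05] rows>= 4
[ 0.028  0.292  1.943  0.     0.907 -2.207] [0.46386605 0.07888757 0.23038767] 1.7 F [ 0.74  0.21 -0.26] 0.08497358132765566
```

>>> {"api": "carry_out", "payload": {
  "increments": [
    [[0,-0.5,0],[-0.15,6.0,-0.05],8.5],
    [[0,-0.5,0],[-0.15,12.0,-0.05],8.5],
    [[0,-0.5,0],[-0.15,16.0,-0.05],8.5],
    [[0,-0.5,0],[-0.15,19.0,-0.05],8.5],
    [[0,-0.5,0],[-0.15,20.9,-0.05],8.5],
    [[0,-0.5,0],[-0.15,20.9,-0.05],8.5],
    [[0,-0.5,0],[-0.15,20.9,-0.05],4.5],
    [[0,-0.5,0],[-0.15,20.9,-0.05],4.0],
    [[0,-0.5,0],[-0.15,20.9,-0.05],4.0],
    [[0,-0.5,0],[-0.15,20.9,-0.05],4.0],
    [[0,-0.5,0],[-0.15,20.9,-0.05],4.0],
    [[0,-0.5,0],[-0.15,20.9,-0.05],4.0]
  ],
  "squeeze": 40
}}

```text
time_s: 3.2
tool_pos: [0.4637, 0.0767, 0.0224]
eef_rot: [0.668, 0.234, -0.232, -0.667]
wrist_force: [-1.2, 1.6, 7.7]
opening: 0.0467
```

```bash
python3 - <<'E'
from rig import env
from h import *
p,i=snap(env,'wrist','pics/w2.png')
E
python3 plan.py .463 .0776 .15 90
```

```text
turn [3.000e-02 3.848e+01 1.000e-01] shift cm [  0.02 -12.76   0.1 ] rows>= 4
[ 0.023  0.654  2.119  0.     0.367 -2.22 ] [0.46370398 0.0767014  0.02239619] 3.25 F [-0.92  2.44  7.05] 0.04655946404808885
```

View pics/w2.png

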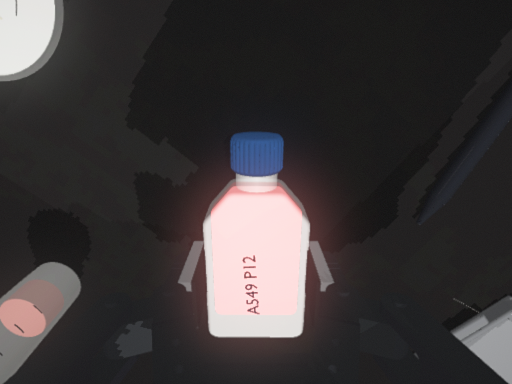

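>>> {"api": "carry_out", "payload": {
  "increments": [
    [[0,0,0],[0,-1.0,0],4.0],
    [[0,0,0],[0,-3.0,0],4.0],
    [[0,0,0],[0,-3.0,0],4.0],
    [[0,0,0],[0,-3.0,0],4.0]
  ]
}}

```text
time_s: 3.75
tool_pos: [0.4633, 0.0765, 0.0513]
eef_rot: [0.668, 0.233, -0.233, -0.668]
wrist_force: [0.2, -0.9, 0.4]
opening: 0.0463
```

```bash
python3 - <<'E'
from rig import env
from h import *
p,i=snap(env,'scene','pics/s3.png')
cv2.imwrite('pics/s3c.png',cv2.resize(i[150:330,135:365],None,fx=3,fy=3,interpolation=cv2.INTER_CUBIC))
E
python3 plan.py .469 -.344 .15 90
```

```text
turn [-1.000e-02  3.847e+01 -1.000e-02] shift cm [-25.71  -9.9  -33.29] rows>= 7
[ 0.023  0.595  2.107  0.     0.44  -2.219] [0.46318932 0.07657031 0.05105043] 3.8 F [-0.19 -0.6  -0.41] 0.04645373038495649
```

View pics/s3c.png

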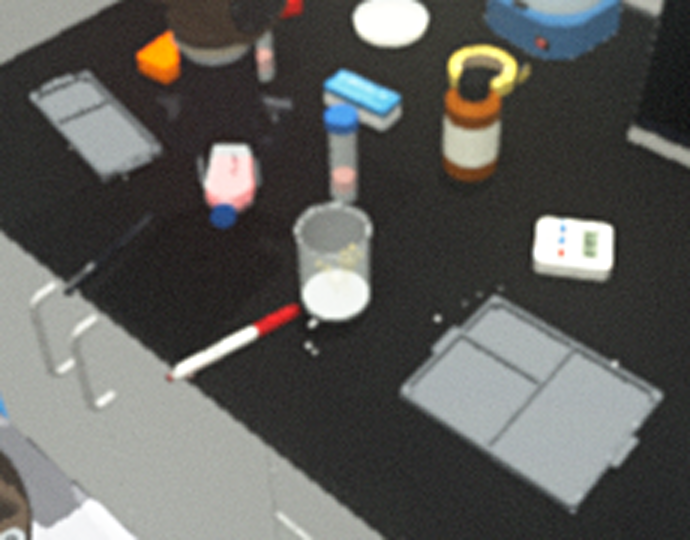

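>>> {"api": "carry_out", "payload": {
  "increments": [
    [[0,0,0],[0,-6.0,0],4.0],
    [[0,10,0],[0,-12.0,0],4.0],
    [[0,20,0],[-3,-12.0,-4],4.0],
    [[0,38.5,0],[-25.7,-12.0,-33.3],4.0],
    [[0,38.5,0],[-25.7,-12.0,-33.3],4.0],
    [[0,38.5,0],[-25.7,-12.0,-33.3],4.0],
    [[0,38.5,0],[-25.7,-12.0,-33.3],4.0],
    [[0,38.5,0],[-25.7,-12.0,-33.3],4.0],
    [[0,38.5,0],[-25.7,-12.0,-33.3],4.0],
    [[0,38.5,0],[-25.7,-12.0,-33.3],4.0],
    [[0,38.5,0],[-25.7,-12.0,-33.3],4.0],
    [[0,38.5,0],[-25.7,-12.0,-33.3],4.0]
  ]
}}

```text
time_s: 5.3
tool_pos: [0.4693, -0.3429, 0.171]
eef_rot: [-0.707, -0.0, 0.0, 0.707]
wrist_force: [0.2, 0.0, -0.0]
opening: 0.0465
```

```bash
python3 - <<'E'
from rig import env
from h import *
import pickle
p,i=snap(env,'wrist','pics/w4.png');pickle.dump(p,open('w4.pkl','wb'))
E
python3 plan.py .479 -.344 .06 90
```

```text
turn [-0.03  0.05 -0.02] shift cm [ 0.96 11.12 -0.12] rows>= 2
[-0.745  0.514  1.748  0.     0.88  -2.316] [ 0.46942663 -0.34288755  0.17121859] 5.35 F [ 0.35  0.2  -0.75] 0.04652813097016928
```

View pics/w4.png

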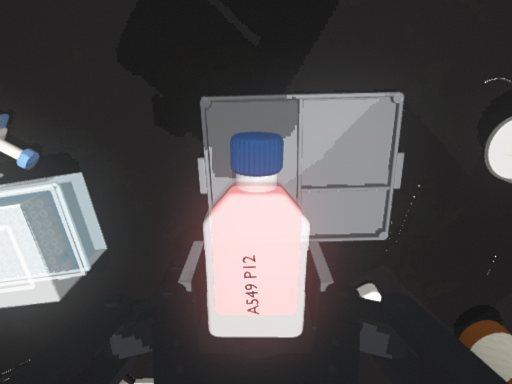

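```bash
python3 - <<'E'
from h import *
import pickle
p=pickle.load(open('w4.pkl','rb'))
for q in [(202,98),(403,94),(387,240),(301,96),(301,185),(199,160),(404,155),(393,187)]: print(q,np.round(plane(p,*q,.01)*1000,1))
E
cat > wt.py <<'E'
E
python3 - <<'E'
import cv2
a=cv2.imread('pics/w4.png');cv2.imwrite('pics/w4c.png',cv2.resize(a[80:260,180:420],None,fx=3.3,fy=3.3,interpolation=cv2.INTER_CUBIC))
E
```

```text
(202, 98) [ 398.2 -389.8   10. ]
(403, 94) [ 394.3 -212.    10. ]
(387, 240) [ 538.2 -207.2   10. ]
(301, 96) [ 396.5 -302.4   10. ]
(301, 185) [ 478.9 -298.7   10. ]
(199, 160) [ 454.3 -395.6   10. ]
(404, 155) [ 449.3 -203.    10. ]
(393, 187) [ 480.9 -209.1   10. ]
```

View pics/w4c.png

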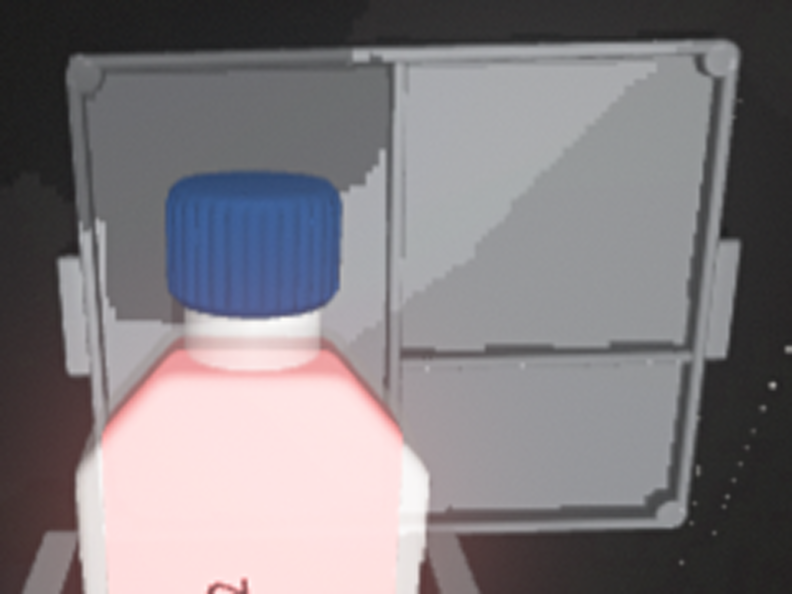

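```bash
python3 plan.py .4797 -.344 .0265 91.5
```

```text
turn [-0.03 -1.45 -0.02] shift cm [ 1.03 14.47 -0.12] rows>= 3
[-0.745  0.514  1.748  0.     0.88  -2.316] [ 0.46942663 -0.34288755  0.17121859] 5.35 F [ 0.35  0.2  -0.75] 0.04652813097016928
```

>>> {"api": "carry_out", "payload": {
  "increments": [
    [[0,-1.5,0],[1.03,3.0,-0.12],4.0],
    [[0,-1.5,0],[1.03,7.0,-0.12],4.0],
    [[0,-1.5,0],[1.03,11.0,-0.12],4.0],
    [[0,-1.5,0],[1.03,13.0,-0.12],4.0],
    [[0,-1.5,0],[1.03,14.0,-0.12],4.0],
    [[0,-1.5,0],[1.03,14.4,-0.12],4.0],
    [[0,-1.5,0],[1.03,14.5,-0.12],4.0],
    [[0,-1.5,0],[1.03,14.5,-0.12],4.0]
  ]
}}

```text
time_s: 6.35
tool_pos: [0.4798, -0.3454, 0.027]
eef_rot: [0.707, 0.009, -0.009, -0.707]
wrist_force: [0.6, -0.5, 0.4]
opening: 0.0464
```

```bash
python3 - <<'E'
from rig import env
from h import *
p,i=snap(env,'wrist','pics/w5.png')
E
python3 plan.py .4797 -.344 .0265 91.5
```

```text
turn [ 0.03 -0.03  0.04] shift cm [-0.01  0.04  0.14] rows>= 1
[-0.736  0.733  1.814  0.     0.594 -2.332] [ 0.47978768 -0.34538035  0.02692604] 6.4 F [ 0.38  0.65 -0.26] 0.04619923605529527
```

View pics/w5.png

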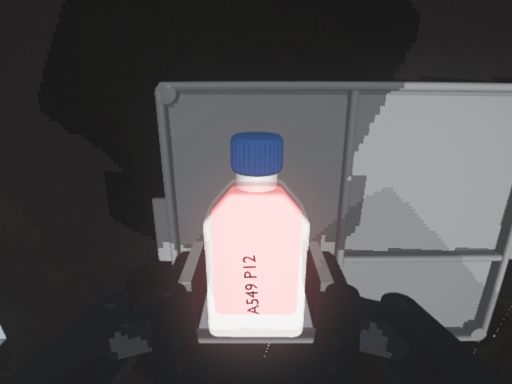

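>>> {"api": "carry_out", "payload": {
  "increments": [
    [[0,0,0],[0,0.1,0],4.0],
    [[0,0,0],[0,0.2,0],4.0],
    [[0,0,0],[0,0.2,0],4.0]
  ]
}}

```text
time_s: 6.78
tool_pos: [0.4797, -0.3454, 0.0255]
eef_rot: [0.707, 0.009, -0.009, -0.707]
wrist_force: [-2.3, 2.5, 11.6]
opening: 0.0465
```

>>> {"api": "carry_out", "payload": {
  "increments": [
    [[0,0,0],[0,-0.05,0],5.6],
    [[0,0,0],[0,-0.05,0],5.6],
    [[0,0,0],[0,-0.05,0],5.6],
    [[0,0,0],[0,-2.0,0],5.8],
    [[0,0,0],[0,-5.0,0],8.5],
    [[0,0,0],[0,-11.0,0],8.5],
    [[0,0,0],[0,-17.0,0],8.5],
    [[0,0,0],[0,-20.0,0],8.5],
    [[0,0,0],[0,-20.0,0],8.5]
  ]
}}

```text
time_s: 7.9
tool_pos: [0.4801, -0.3457, 0.2266]
eef_rot: [0.708, 0.01, -0.008, -0.706]
wrist_force: [-0.8, 1.1, -0.6]
opening: 0.0852
```

```bash
python3 - <<'E'
from rig import env
from h import *
import pickle
p,i=snap(env,'wrist','pics/w6.png');pickle.dump(p,open('w6.pkl','wb'))
E
python3 plan.py .66 -.06 .26 90
```

```text
turn [0.05 1.47 0.07] shift cm [18.77 -3.52 28.05] rows>= 6
[-0.736  0.463  1.67   0.     1.007 -2.332] [ 0.47961653 -0.34525694  0.22481293] 7.95 F [ 0.03 -0.5  -0.25] 0.08467024592205125
```

View pics/w6.png

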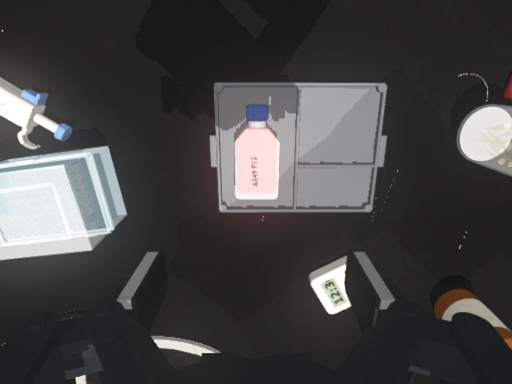

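>>> {"api": "carry_out", "payload": {
  "increments": [
    [[0,1.5,0],[18.8,-3.5,28.0],8.5],
    [[0,1.5,0],[18.8,-3.5,28.0],8.5],
    [[0,1.5,0],[18.8,-3.5,28.0],8.5],
    [[0,1.5,0],[18.8,-3.5,28.0],8.5],
    [[0,1.5,0],[18.8,-3.5,28.0],8.5],
    [[0,1.5,0],[18.8,-3.5,28.0],8.5],
    [[0,1.5,0],[18.8,-3.5,28.0],8.5],
    [[0,1.5,0],[18.8,-3.5,28.0],8.5]
  ]
}}

```text
time_s: 8.95
tool_pos: [0.6597, -0.0611, 0.2579]
eef_rot: [-0.707, 0.001, 0.001, 0.707]
wrist_force: [-0.1, -0.9, -0.8]
opening: 0.0848
```

```bash
python3 - <<'E'
from rig import env
from h import *
import pickle
p=pickle.load(open('w6.pkl','rb'))
for q in [(216,84),(385,82),(375,212),(219,213),(211,150),(385,150)]: print(q,np.round(plane(p,*q,.01)*1000,1))
p,i=snap(env,'wrist','pics/w7.png');pickle.dump(p,open('w7.pkl','wb'))
E
python3 plan.py .66 -.06 .26 90
```

```text
(216, 84) [ 399.  -389.2   10. ]
(385, 82) [ 392.1 -213.7   10. ]
(375, 212) [ 538.  -202.9   10. ]
(219, 213) [ 544.2 -387.8   10. ]
(211, 150) [ 468.8 -395.8   10. ]
(385, 150) [ 463.5 -202.7   10. ]
turn [-0.01 -0.09 -0.09] shift cm [ 0.03 -0.17  0.15] rows>= 1
[-0.193  0.535  1.442 -0.     1.166 -1.762] [ 0.65969846 -0.06149177  0.25830469] 9.0 F [0.38 0.19 0.32] 0.08514251276303207
```

View pics/w7.png

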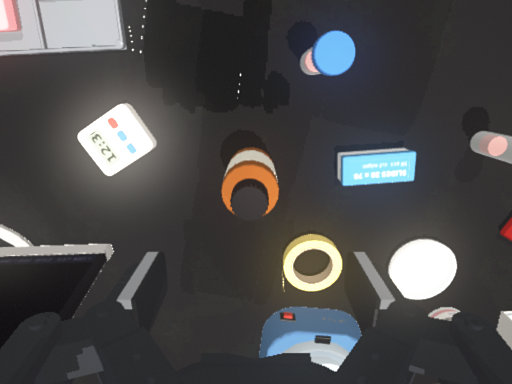

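```bash
python3 - <<'E'
from rig import env
from h import *
import pickle
p=pickle.load(open('w7.pkl','rb'));T=env.camera_params('top')
print('cap plane',plane(p,249.5,199,.122), 'left/right',plane(p,231,199,.122),plane(p,268.5,199,.122))
print('tri cap',tri([(p,249.5,199),(T,278.7,167.5)]))
im=cv2.imread('pics/w7.png');h=cv2.cvtColor(im,cv2.COLOR_BGR2HSV)
b=cv2.inRange(h,(3,120,60),(18,255,255))[140:225,215:285]
ys,xs=np.where(b>0);print('brown cols',xs.min()+215,xs.max()+215,'rows',ys.min()+140,ys.max()+140)
for z in (.09,.1):
  print(z,plane(p,xs.min()+215,190,z),plane(p,xs.max()+215,190,z))
m=cv2.inRange(h,(95,90,100),(110,255,255));
for roi in ((330,140,425,195),(300,20,365,80)):
  k=np.zeros_like(m);k[roi[1]:roi[3],roi[0]:roi[2]]=m[roi[1]:roi[3],roi[0]:roi[2]]
  k=cv2.morphologyEx(k,cv2.MORPH_CLOSE,np.ones((7,7)))
  c=max(cv2.findContours(k,0,1)[0],key=cv2.contourArea)
  z=.03 if roi[0]==330 else .112
  W=np.array([plane(p,*q[0],z)[:2]*1000 for q in c],np.float32);r=cv2.minAreaRect(W);
  M=cv2.moments(c);cx=(M['m10']/M['m00'],M['m01']/M['m00']);tp=(226.8,174.) if z<.1 else (252.7,210.9)
  print(z,np.round(cx,1),r,np.round(cv2.boxPoints(r),1).tolist(),tri([(p,*cx),(T,*tp)]))
E
```

```text
cap plane [ 0.67417802 -0.06617788  0.122     ] left/right [ 0.67416374 -0.08269585  0.122     ] [ 0.67419441 -0.04921999  0.122     ]
tri cap (array([ 0.6789324 , -0.06764176,  0.11056364]), np.float64(0.001320108756066831))
brown cols 221 278 rows 147 215
0.09 [ 0.67637282 -0.0950679   0.09      ] [ 0.67642906 -0.0385698   0.09      ]
0.1 [ 0.67303233 -0.09389739  0.1       ] [ 0.67308667 -0.03930467  0.1       ]
0.03 [378.  167.9] ((669.7114868164062, 82.61572265625), (37.5486946105957, 87.30000305175781), 4.7907233238220215) [[647.4000244140625, 124.5], [654.5999755859375, 37.599998474121094], [692.0999755859375, 40.70000076293945], [684.7999877929688, 127.69999694824219]] (array([0.67061196, 0.08329164, 0.02724524]), np.float64(0.0005474830571308807))
0.112 [333.5  52.7] ((552.6710815429688, 2.2306013107299805), (33.741458892822266, 35.0831298828125), 0.33908820152282715) [[535.7000122070312, 19.700000762939453], [535.9000244140625, -15.399999618530273], [569.5999755859375, -15.199999809265137], [569.4000244140625, 19.899999618530273]] (array([0.55254505, 0.0024754 , 0.11094799]), np.float64(0.00014700680062743336))
```

```bash
python3 plan.py .676 -.0665 .068 91
```

```text
turn [-0.01 -1.09 -0.09] shift cm [ 1.66 19.03 -0.5 ] rows>= 4
[-0.193  0.535  1.442 -0.     1.166 -1.762] [ 0.65969846 -0.06149177  0.25830469] 9.0 F [0.38 0.19 0.32] 0.08514251276303207
```

>>> {"api": "carry_out", "payload": {
  "increments": [
    [[0,-1,0],[1.65,2.0,-0.5],8.5],
    [[0,-1,0],[1.65,7.0,-0.5],8.5],
    [[0,-1,0],[1.65,12.0,-0.5],8.5],
    [[0,-1,0],[1.65,16.0,-0.5],8.5],
    [[0,-1,0],[1.65,18.5,-0.5],8.5],
    [[0,-1,0],[1.65,19.0,-0.5],8.5],
    [[0,-1,0],[1.65,19.0,-0.5],5.0],
    [[0,-1,0],[1.65,19.0,-0.5],5.0],
    [[0,-1,0],[1.65,19.0,-0.5],5.0],
    [[0,-1,0],[1.65,19.0,-0.5],5.0],
    [[0,-1,0],[1.65,19.0,-0.5],5.0]
  ],
  "squeeze": 50
}}

```text
time_s: 10.38
tool_pos: [0.6776, -0.0659, 0.071]
eef_rot: [0.707, 0.007, -0.005, -0.707]
wrist_force: [-0.4, -4.0, 7.1]
opening: 0.0566
```

>>> {"api": "carry_out", "payload": {
  "increments": [
    [[0,0,0],[0,-1.0,0],5.0],
    [[0,0,0],[0,-3.0,0],5.0],
    [[0,0,0],[0,-3.0,0],5.0]
  ]
}}

```text
time_s: 10.75
tool_pos: [0.6777, -0.0656, 0.1017]
eef_rot: [0.707, 0.007, -0.005, -0.707]
wrist_force: [-0.8, -0.3, -3.3]
opening: 0.0563
```

```bash
python3 - <<'E'
from rig import env
from h import *
p,i=snap(env,'wrist','pics/w8.png')
E
python3 plan.py .4400 -.2556 .20 91.7
```

```text
turn [ 0.02 -0.72  0.11] shift cm [-24.02  -9.99 -18.61] rows>= 6
[-0.193  0.722  1.541  0.     0.877 -1.781] [ 0.67717108 -0.06547122  0.10052743] 10.8 F [ 0.77 -0.42 -2.6 ] 0.05625713436253186
```

View pics/w8.png

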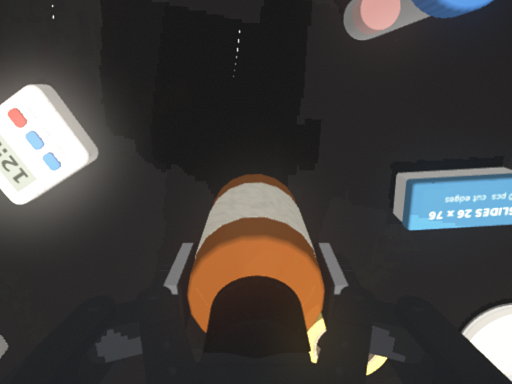

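>>> {"api": "carry_out", "payload": {
  "increments": [
    [[0,0,0],[0,-5.0,0],5.0],
    [[0,0,0],[0,-10.0,0],5.0],
    [[0,-0.7,0],[-24.0,-10.0,-18.6],5.0],
    [[0,-0.7,0],[-24.0,-10.0,-18.6],5.0],
    [[0,-0.7,0],[-24.0,-10.0,-18.6],5.0],
    [[0,-0.7,0],[-24.0,-10.0,-18.6],5.0],
    [[0,-0.7,0],[-24.0,-10.0,-18.6],5.0],
    [[0,-0.7,0],[-24.0,-10.0,-18.6],5.0],
    [[0,-0.7,0],[-24.0,-10.0,-18.6],5.0],
    [[0,-0.7,0],[-24.0,-10.0,-18.6],5.0]
  ]
}}

```text
time_s: 12.05
tool_pos: [0.4407, -0.2549, 0.1991]
eef_rot: [-0.707, -0.011, 0.011, 0.707]
wrist_force: [-0.5, 1.0, -1.9]
opening: 0.0565
```

```bash
python3 - <<'E'
from rig import env
from h import *
p,i=snap(env,'wrist','pics/w9.png')
E
python3 plan.py .4400 -.2556 .0755 91.7
```

```text
turn [-0.02  0.06 -0.  ] shift cm [-0.07 12.36 -0.08] rows>= 2
[-0.654  0.386  1.893  0.     0.863 -2.256] [ 0.4407036  -0.25482768  0.19909499] 12.1 F [-0.61 -0.53 -2.67] 0.05683250556649715
```

View pics/w9.png

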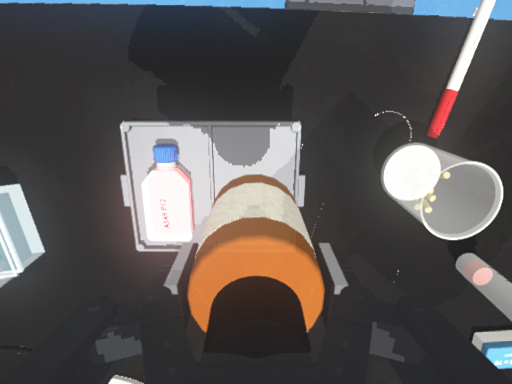

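>>> {"api": "carry_out", "payload": {
  "increments": [
    [[0,0,0],[-0.07,4.0,-0.08],5.0],
    [[0,0,0],[-0.07,8.0,-0.08],5.0],
    [[0,0,0],[-0.07,10.5,-0.08],5.0],
    [[0,0,0],[-0.07,11.8,-0.08],5.0],
    [[0,0,0],[-0.07,12.2,-0.08],5.0],
    [[0,0,0],[-0.07,12.4,-0.08],5.0],
    [[0,0,0],[-0.07,12.4,-0.08],5.0]
  ]
}}

```text
time_s: 12.98
tool_pos: [0.4396, -0.2565, 0.0759]
eef_rot: [0.707, 0.011, -0.01, -0.707]
wrist_force: [1.5, 0.0, -2.8]
opening: 0.0567
```

```bash
python3 - <<'E'
from rig import env
from h import *
p,i=snap(env,'wrist','pics/w10.png')
p,i=snap(env,'scene','pics/s10.png')
cv2.imwrite('pics/s10c.png',cv2.resize(i[200:340,200:400],None,fx=4,fy=4,interpolation=cv2.INTER_CUBIC))
E
python3 plan.py .4400 -.2556 .0755 91.7
```

```text
turn [ 0.04 -0.03  0.06] shift cm [0.05 0.04 0.09] rows>= 1
[-0.658  0.58   1.999  0.     0.562 -2.258] [ 0.4395597  -0.25654786  0.07589941] 13.075 F [-0.7   0.56 -1.81] 0.05650494250535848
```

View pics/w10.png

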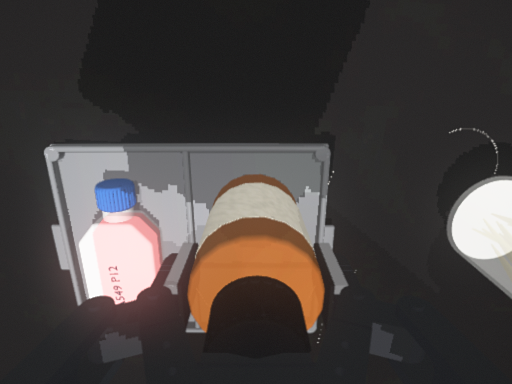

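View pics/s10c.png

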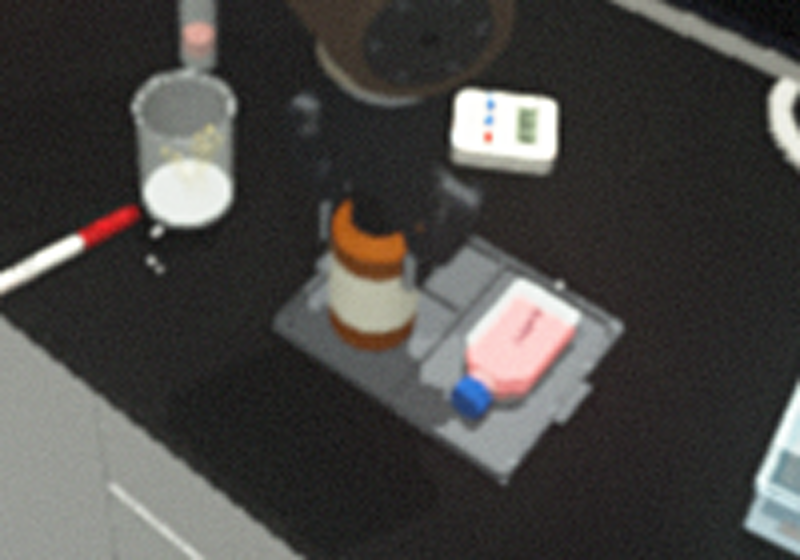

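>>> {"api": "carry_out", "payload": {
  "increments": [
    [[0,0,0],[0,0.1,0],5.0],
    [[0,0,0],[0,0.2,0],5.0],
    [[0,0,0],[0,0.2,0],5.0]
  ]
}}

```text
time_s: 13.45
tool_pos: [0.4395, -0.2565, 0.0739]
eef_rot: [0.707, 0.011, -0.01, -0.707]
wrist_force: [-1.9, -0.1, 7.5]
opening: 0.0566
```

>>> {"api": "carry_out", "payload": {
  "increments": [
    [[0,0,0],[0,0,0],7.5],
    [[0,0,0],[0,0,0],7.5],
    [[0,0,0],[0,0,0],7.5],
    [[0,0,0],[0,-2.0,0],8.5],
    [[0,0,0],[0,-7.0,0],8.5],
    [[0,0,0],[0,-13.0,0],8.5],
    [[0,0,0],[0,-15.0,0],8.5],
    [[0,0,0],[0,-15.0,0],8.5]
  ]
}}

```text
time_s: 14.45
tool_pos: [0.4396, -0.2566, 0.2245]
eef_rot: [0.708, 0.011, -0.009, -0.706]
wrist_force: [-0.0, 0.3, -0.9]
opening: 0.0854
```

```bash
python3 - <<'E'
from rig import env
from h import *
import pickle
p,i=snap(env,'wrist','pics/w11.png');pickle.dump(p,open('w11.pkl','wb'))
E
python3 plan.py .5525 .0023 .21 91.7
```

```text
turn [ 0.02 -0.03  0.03] shift cm [12.08  1.32 25.52] rows>= 5
[-0.658  0.353  1.867  0.     0.921 -2.258] [ 0.43921563 -0.25630178  0.22320919] 14.5 F [-1.08 -0.67 -1.12] 0.08510513489440916
```

View pics/w11.png

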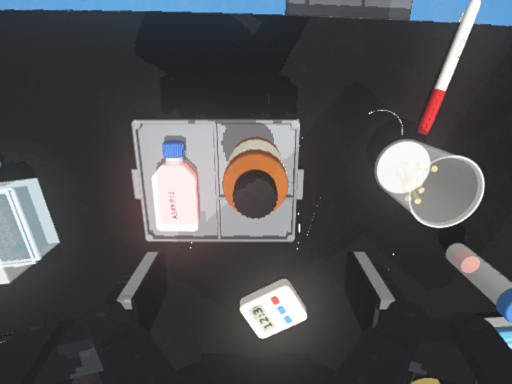

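>>> {"api": "carry_out", "payload": {
  "increments": [
    [[0,0,0],[12.1,1.3,25.5],8.5],
    [[0,0,0],[12.1,1.3,25.5],8.5],
    [[0,0,0],[12.1,1.3,25.5],8.5],
    [[0,0,0],[12.1,1.3,25.5],8.5],
    [[0,0,0],[12.1,1.3,25.5],8.5],
    [[0,0,0],[12.1,1.3,25.5],8.5],
    [[0,0,0],[12.1,1.3,25.5],8.5]
  ]
}}

```text
time_s: 15.38
tool_pos: [0.5523, 0.0016, 0.2091]
eef_rot: [-0.707, -0.01, 0.011, 0.707]
wrist_force: [-0.4, -0.3, -0.2]
opening: 0.0854
```

```bash
cat > tube.py <<'E'
from rig import env
from h import *
import pickle,sys
n,x0,y0,x1,y1=sys.argv[1],*map(int,sys.argv[2:6])
p,im=snap(env,'wrist',f'pics/{n}.png');pickle.dump(p,open(n+'.pkl','wb'))
h=cv2.cvtColor(im,cv2.COLOR_BGR2HSV);m=cv2.inRange(h,(98,90,60),(115,255,255));k=np.zeros_like(m);k[y0:y1,x0:x1]=m[y0:y1,x0:x1]
for c in cv2.findContours(k,0,1)[0]:
  if cv2.contourArea(c)<300: continue
  (u,v),r=cv2.minEnclosingCircle(c);print(u,v,r,plane(p,u,v,.112))
E
python3 tube.py w12 150 60 360 300; python3 plan.py .5525 .0023 .099 91.7
```

```text
257.1630554199219 196.06521606445312 23.50883674621582 [0.55012774 0.00312626 0.112     ]
turn [-0.01 -0.07 -0.08] shift cm [ 0.04 11.05  0.11] rows>= 2
[-0.117  0.429  1.78  -0.     0.934 -1.717] [0.55232857 0.00118671 0.20949725] 15.425 F [ 0.48 -0.   -0.28] 0.08518813860380275
```

View pics/w12.png

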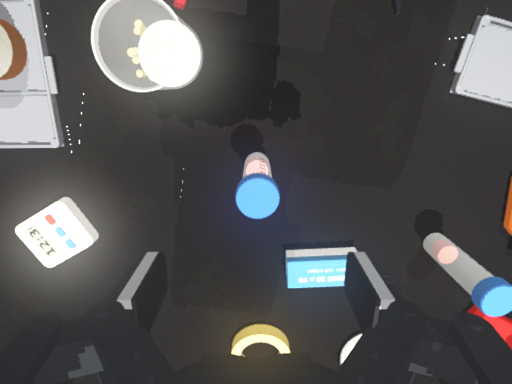

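>>> {"api": "carry_out", "payload": {
  "increments": [
    [[0,0,0],[0,4.0,0.15],8.5],
    [[0,0,0],[0,8.0,0.15],8.5],
    [[0,0,0],[0,10.3,0.15],8.5],
    [[0,0,0],[0,11.0,0.15],8.5],
    [[0,0,0],[0,11.0,0.15],5.0],
    [[0,0,0],[0,11.0,0.15],2.8],
    [[0,0,0],[0,11.0,0.15],2.8],
    [[0,0,0],[0,11.0,0.15],2.8],
    [[0,0,0],[0,11.0,0.15],2.8],
    [[0,0,0],[0,11.0,0.15],2.8],
    [[0,0,0],[0,11.0,0.15],2.8]
  ],
  "squeeze": 30
}}

```text
time_s: 16.8
tool_pos: [0.5534, 0.0035, 0.1013]
eef_rot: [0.707, 0.011, -0.01, -0.707]
wrist_force: [0.0, -0.0, 6.8]
opening: 0.0334
```

>>> {"api": "carry_out", "payload": {
  "increments": [
    [[0,0,0],[0,-1.0,0],2.8],
    [[0,0,0],[0,-3.0,0],2.8],
    [[0,0,0],[0,-3.0,0],2.8]
  ]
}}

```text
time_s: 17.18
tool_pos: [0.5534, 0.0036, 0.1317]
eef_rot: [0.707, 0.011, -0.009, -0.707]
wrist_force: [0.2, 0.2, -0.0]
opening: 0.0334
```

```bash
python3 tube.py w13 150 60 360 384; python3 plan.py .511 -.2535 .25 91.7
```

```text
255.56573486328125 272.2059631347656 40.22618103027344 [0.5678822  0.00445618 0.112     ]
turn [ 0.01 -0.02  0.08] shift cm [ -4.93 -11.92 -25.57] rows>= 5
[-0.113  0.535  1.854  0.     0.751 -1.713] [0.55297845 0.00356598 0.1308677 ] 17.225 F [-0.62  0.25 -0.21] 0.03361583339647583
```

View pics/w13.png

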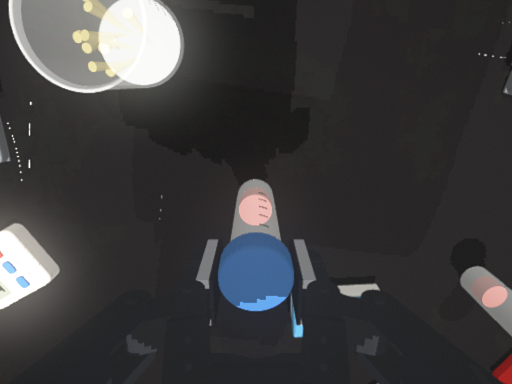

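>>> {"api": "carry_out", "payload": {
  "increments": [
    [[0,0,0],[0,-6.0,0],2.8],
    [[0,0,0],[0,-11.9,0],2.8],
    [[0,0,0],[-4.9,-11.9,-25.6],2.8],
    [[0,0,0],[-4.9,-11.9,-25.6],2.8],
    [[0,0,0],[-4.9,-11.9,-25.6],2.8],
    [[0,0,0],[-4.9,-11.9,-25.6],2.8],
    [[0,0,0],[-4.9,-11.9,-25.6],2.8],
    [[0,0,0],[-4.9,-11.9,-25.6],2.8],
    [[0,0,0],[-4.9,-11.9,-25.6],2.8]
  ]
}}

```text
time_s: 18.35
tool_pos: [0.5115, -0.2525, 0.249]
eef_rot: [-0.707, -0.011, 0.011, 0.707]
wrist_force: [0.4, -0.5, -0.2]
opening: 0.0334
```

```bash
python3 tube.py w14 150 60 360 384; python3 plan.py .513 -.2535 .1055 91.7
```

```text
255.3768768310547 272.0751037597656 39.93574142456055 [ 0.60250755 -0.24953256  0.112     ]
turn [-0.02  0.06 -0.01] shift cm [ 0.14 14.37 -0.12] rows>= 3
[-0.574  0.409  1.69   0.     1.042 -2.176] [ 0.51156039 -0.2523746   0.24915952] 18.4 F [-0.05  0.9  -0.04] 0.03324089490309368
```

View pics/w14.png

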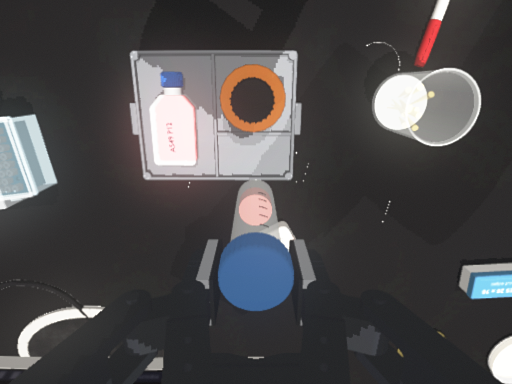

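>>> {"api": "carry_out", "payload": {
  "increments": [
    [[0,0,0],[0.1,5.0,-0.1],2.8],
    [[0,0,0],[0.1,9.5,-0.1],2.8],
    [[0,0,0],[0.1,12.5,-0.1],2.8],
    [[0,0,0],[0.1,13.8,-0.1],2.8],
    [[0,0,0],[0.1,14.3,-0.1],2.8],
    [[0,0,0],[0.1,14.4,-0.1],2.8],
    [[0,0,0],[0.1,14.4,-0.1],2.8]
  ]
}}

```text
time_s: 19.27
tool_pos: [0.5127, -0.2549, 0.1062]
eef_rot: [0.707, 0.011, -0.01, -0.707]
wrist_force: [0.4, 0.5, -0.2]
opening: 0.0335
```

>>> {"api": "carry_out", "payload": {
  "increments": [
    [[0,0,0],[0,0.1,0],2.8],
    [[0,0,0],[0,0.1,0],2.8]
  ]
}}

```text
time_s: 19.52
tool_pos: [0.5124, -0.2548, 0.1046]
eef_rot: [0.707, 0.01, -0.01, -0.707]
wrist_force: [0.3, -1.2, -0.4]
opening: 0.0337
```

```bash
python3 - <<'E'
from rig import env
from h import *
p,i=snap(env,'scene','pics/s15.png')
cv2.imwrite('pics/s15c.png',cv2.resize(i[200:340,200:400],None,fx=4,fy=4,interpolation=cv2.INTER_CUBIC))
E
python3 plan.py .513 -.2535 .1055 91.7
```

```text
turn [ 0.01 -0.04  0.02] shift cm [ 0.07 -0.1   0.13] rows>= 1
[-0.577  0.595  1.824  0.     0.722 -2.177] [ 0.51234091 -0.25482258  0.10449701] 19.575 F [-0.47 -0.43 -0.21] 0.03312924904740157
```

View pics/s15c.png

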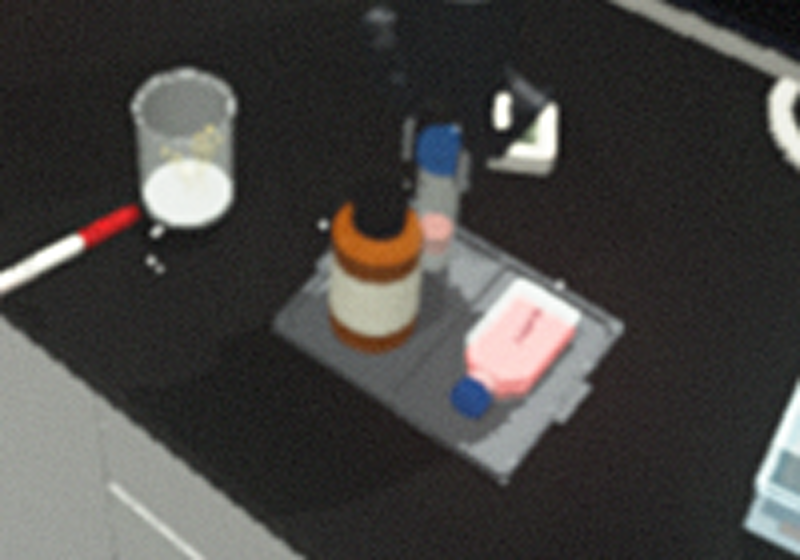

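>>> {"api": "carry_out", "payload": {
  "increments": [
    [[0,0,0],[0,0.15,0],2.8],
    [[0,0,0],[0,0.15,0],2.8]
  ]
}}

```text
time_s: 19.82
tool_pos: [0.513, -0.2551, 0.1043]
eef_rot: [0.707, 0.011, -0.009, -0.707]
wrist_force: [-1.5, 0.7, 14.4]
opening: 0.0333
```

>>> {"api": "carry_out", "payload": {
  "increments": [
    [[0,0,0],[0,-0.1,0],4.0],
    [[0,0,0],[0,-0.1,0],5.5],
    [[0,0,0],[0,-0.1,0],6.5],
    [[0,0,0],[0,-0.1,0],6.5],
    [[0,0,0],[0,-3.0,0],6.5],
    [[0,0,0],[0,-8.0,0],8.5],
    [[0,0,0],[0,-13.0,0],8.5],
    [[0,0,0],[0,-13.0,0],8.5]
  ]
}}

```text
time_s: 20.82
tool_pos: [0.5133, -0.2553, 0.2363]
eef_rot: [0.708, 0.012, -0.008, -0.706]
wrist_force: [-0.4, -0.4, -0.7]
opening: 0.0849
```

```bash
python3 tube.py w16 10 10 500 300; python3 plan.py .6697 .0826 .20 94.8
```

```text
487.978271484375 287.5 15.92895793914795 [ 0.60887176 -0.02855097  0.112     ]
255.7364044189453 183.57322692871094 21.010475158691406 [ 0.5106774  -0.25537804  0.112     ]
turn [ 0.1  -3.13  0.14] shift cm [16.68  3.4  33.28] rows>= 6
[-0.577  0.427  1.706  0.     1.006 -2.177] [ 0.51257497 -0.25491329  0.23408862] 20.875 F [ 0.26  0.67 -0.02] 0.08501015275169786
```

View pics/w16.png

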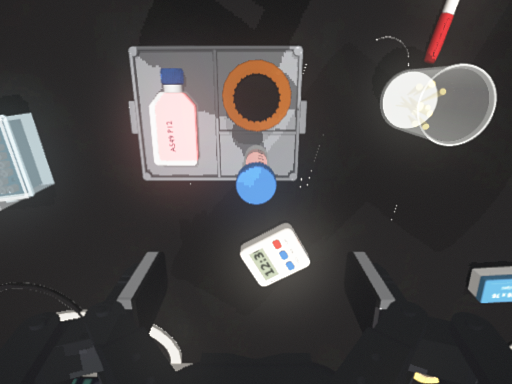

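```bash
python3 plan.py .6697 .0826 .18 4.7
```

```text
turn [-3.000e-02  8.697e+01  1.800e-01] shift cm [16.68  5.4  33.29] rows>= 9
[-0.577  0.427  1.706  0.     1.006 -2.177] [ 0.51257497 -0.25491329  0.23408862] 20.875 F [ 0.26  0.67 -0.02] 0.08501015275169786
```

>>> {"api": "carry_out", "payload": {
  "increments": [
    [[0,87,0],[16.7,5.4,33.3],8.5],
    [[0,87,0],[16.7,5.4,33.3],8.5],
    [[0,87,0],[16.7,5.4,33.3],8.5],
    [[0,87,0],[16.7,5.4,33.3],8.5],
    [[0,87,0],[16.7,5.4,33.3],8.5],
    [[0,87,0],[16.7,5.4,33.3],8.5],
    [[0,87,0],[16.7,5.4,33.3],8.5],
    [[0,87,0],[16.7,5.4,33.3],8.5],
    [[0,87,0],[16.7,5.4,33.3],8.5],
    [[0,87,0],[16.7,5.4,33.3],8.5],
    [[0,87,0],[16.7,5.4,33.3],8.5]
  ]
}}

```text
time_s: 22.25
tool_pos: [0.6693, 0.0829, 0.1779]
eef_rot: [0.521, -0.479, 0.478, -0.52]
wrist_force: [0.4, 0.1, -0.1]
opening: 0.0852
```

```bash
python3 - <<'E'
from rig import env
from h import *
import pickle
p,im=snap(env,'wrist','pics/w17.png');pickle.dump(p,open('w17.pkl','wb'))
h=cv2.cvtColor(im,cv2.COLOR_BGR2HSV);m=cv2.inRange(h,(95,90,100),(110,255,255));k=np.zeros_like(m);k[60:330,180:340]=m[60:330,180:340]
k=cv2.morphologyEx(k,cv2.MORPH_CLOSE,np.ones((7,7)))
c=max(cv2.findContours(k,0,1)[0],key=cv2.contourArea)
print(cv2.minAreaRect(c))
W=np.array([plane(p,*q[0],.03)[:2]*1000 for q in c],np.float32);print(cv2.minAreaRect(W))
E
python3 plan.py .6697 .0826 .025 4.7
```

```text
((257.0, 176.0), (90.0, 40.0), 90.0)
((670.2647094726562, 84.43179321289062), (35.381473541259766, 85.61896514892578), 4.48703670501709)
turn [ 0.05  0.04 -0.01] shift cm [ 0.03 15.32  0.05] rows>= 3
[ 0.025  0.627  1.497  0.     1.019 -0.058] [0.6693477  0.08283873 0.1781846 ] 22.3 F [-0.05  0.84 -0.56] 0.08506081900852043
```

View pics/w17.png

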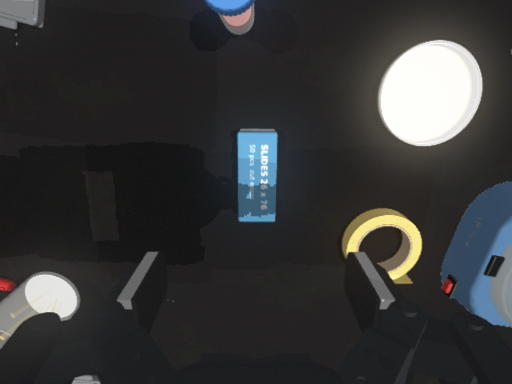

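>>> {"api": "carry_out", "payload": {
  "increments": [
    [[0,0,0],[-0.05,5.0,0.1],8.5],
    [[0,0,0],[-0.05,10.0,0.1],8.5],
    [[0,0,0],[-0.05,13.5,0.1],8.5],
    [[0,0,0],[-0.05,15.0,0.1],8.5],
    [[0,0,0],[-0.05,15.3,0.1],8.5],
    [[0,0,0],[-0.05,15.3,0.1],5.0],
    [[0,0,0],[-0.05,15.3,0.1],3.0],
    [[0,0,0],[-0.05,15.3,0.1],3.0],
    [[0,0,0],[-0.05,15.3,0.1],3.0],
    [[0,0,0],[-0.05,15.3,0.1],3.0],
    [[0,0,0],[-0.05,15.3,0.1],3.0],
    [[0,0,0],[-0.05,15.3,0.1],3.0]
  ],
  "squeeze": 40
}}

```text
time_s: 23.8
tool_pos: [0.671, 0.0836, 0.027]
eef_rot: [-0.519, 0.479, -0.48, 0.52]
wrist_force: [-1.0, -0.0, 5.6]
opening: 0.0334
```

>>> {"api": "carry_out", "payload": {
  "increments": [
    [[0,0,0],[0,-1.0,0],3.0],
    [[0,0,0],[0,-3.0,0],3.0],
    [[0,0,0],[0,-3.0,0],3.0]
  ]
}}

```text
time_s: 24.18
tool_pos: [0.6715, 0.0836, 0.0582]
eef_rot: [-0.519, 0.478, -0.48, 0.521]
wrist_force: [0.0, 0.3, -1.9]
opening: 0.033
```

```bash
python3 - <<'E'
from rig import env
from h import *
p,i=snap(env,'wrist','pics/w18.png')
E
python3 plan.py .4447 .263 .20 -10
```

```text
turn [-1.200e-01  1.467e+01 -1.000e-02] shift cm [-19.72 -14.33 -21.06] rows>= 6
[ 0.026  0.772  1.575  0.     0.792 -0.055] [0.67094452 0.08358624 0.05710788] 24.225 F [-0.36 -0.6  -1.95] 0.03312605967911264
```

View pics/w18.png

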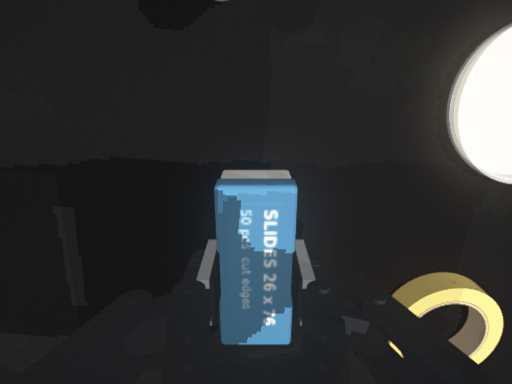

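>>> {"api": "carry_out", "payload": {
  "increments": [
    [[0,0,0],[0,-6.0,0],3.0],
    [[0,0,0],[0,-12.0,0],3.0],
    [[0,14.7,0],[-19.7,-14.3,-21.0],3.0],
    [[0,14.7,0],[-19.7,-14.3,-21.0],3.0],
    [[0,14.7,0],[-19.7,-14.3,-21.0],3.0],
    [[0,14.7,0],[-19.7,-14.3,-21.0],3.0],
    [[0,14.7,0],[-19.7,-14.3,-21.0],3.0],
    [[0,14.7,0],[-19.7,-14.3,-21.0],3.0],
    [[0,14.7,0],[-19.7,-14.3,-21.0],3.0],
    [[0,14.7,0],[-19.7,-14.3,-21.0],3.0]
  ]
}}

```text
time_s: 25.48
tool_pos: [0.4459, 0.2622, 0.1986]
eef_rot: [-0.454, 0.542, -0.542, 0.454]
wrist_force: [-0.6, 0.3, -1.2]
opening: 0.0332
```

```bash
python3 - <<'E'
from rig import env
from h import *
import pickle
p,i=snap(env,'wrist','pics/w19.png');pickle.dump(p,open('w19.pkl','wb'))
E
python3 plan.py .4447 .263 .03 -10
```

```text
turn [ 0.01 -0.1   0.01] shift cm [-0.06 16.85 -0.12] rows>= 3
[ 0.404  0.397  1.875 -0.     0.87   0.58 ] [0.44581605 0.2621793  0.19852187] 25.525 F [-0.46  0.23 -1.44] 0.033152790057408774
```

View pics/w19.png

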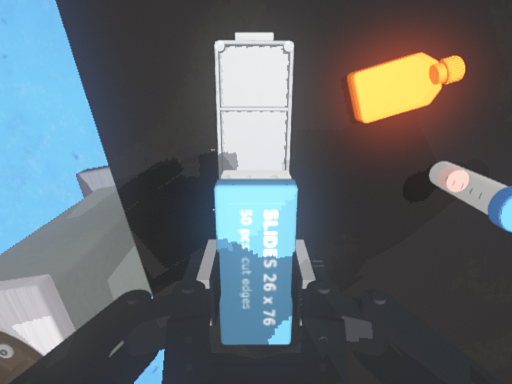

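```bash
python3 - <<'E'
from h import *
import pickle
p=pickle.load(open('w19.pkl','rb'))
P={q:plane(p,*q,.01)*1000 for q in [(216,42),(293,42),(219,107),(291,107),(221,170),(289,170),(254,33)]}
for q in P: print(q,np.round(P[q],1))
ex=P[(293,42)]-P[(216,42)];print('ex',np.degrees(np.arctan2(ex[1],ex[0])),np.linalg.norm(ex))
for a,b in (((221,170),(216,42)),((289,170),(293,42))):
  d=P[b]-P[a];print(np.degrees(np.arctan2(d[1],d[0])))
t=np.radians(80);ey=np.array([np.cos(t),np.sin(t),0])
e=(P[(216,42)]+P[(293,42)])/2; dv=(P[(219,107)]+P[(291,107)])/2
print('centre from end',e-90*ey,'from div',dv-28*ey,'target',e-120*ey)
E
```

```text
(216, 42) [431.3 386.8  10. ]
(293, 42) [501.  374.4  10. ]
(219, 107) [421.8 329.3  10. ]
(291, 107) [490.9 316.9  10. ]
(221, 170) [410.4 266.8  10. ]
(289, 170) [479.9 254.4  10. ]
(254, 33) [467.  388.1  10. ]
ex -10.129971017590591 70.86475251222706
80.12085087932354
79.99831966638428
centre from end [450.52098395 291.95585605  10.        ] from div [451.45912131 295.54113571  10.        ] target [445.31153862 262.41162346  10.        ]
```

>>> {"api": "carry_out", "payload": {
  "increments": [
    [[0,0,0],[-0.1,5.0,0],3.0],
    [[0,0,0],[-0.1,10.0,0],3.0],
    [[0,0,0],[-0.1,14.0,0],3.0],
    [[0,0,0],[-0.1,15.8,0],3.0],
    [[0,0,0],[-0.1,16.5,0],3.0],
    [[0,0,0],[-0.1,16.75,0],3.0],
    [[0,0,0],[-0.1,16.75,0],3.0]
  ]
}}

```text
time_s: 26.4
tool_pos: [0.4458, 0.2638, 0.0319]
eef_rot: [0.454, -0.542, 0.542, -0.455]
wrist_force: [-0.2, 0.3, -1.4]
opening: 0.0328
```

```bash
python3 - <<'E'
from rig import env
from h import *
p,i=snap(env,'wrist','pics/w20.png')
p,i=snap(env,'scene','pics/s20.png')
cv2.imwrite('pics/s20c.png',cv2.resize(i[130:260,130:290],None,fx=4.5,fy=4.5,interpolation=cv2.INTER_CUBIC))
E
python3 plan.py .4456 .2635 .03 -10
```

```text
turn [-0.06 -0.03 -0.04] shift cm [0.04 0.2  0.  ] rows>= 1
[0.407 0.666 1.997 0.    0.477 0.582] [0.44566245 0.26390338 0.03204841] 26.5 F [ 0.44  0.83 -0.39] 0.03285590824346477
```

View pics/w20.png

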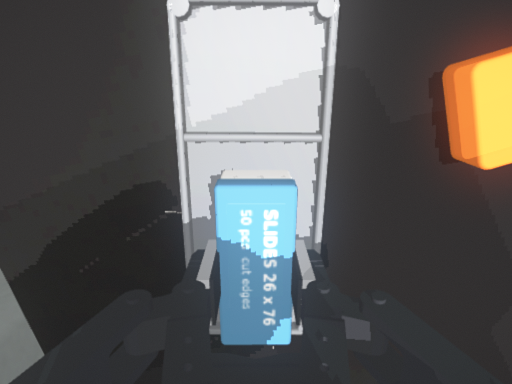

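View pics/s20c.png

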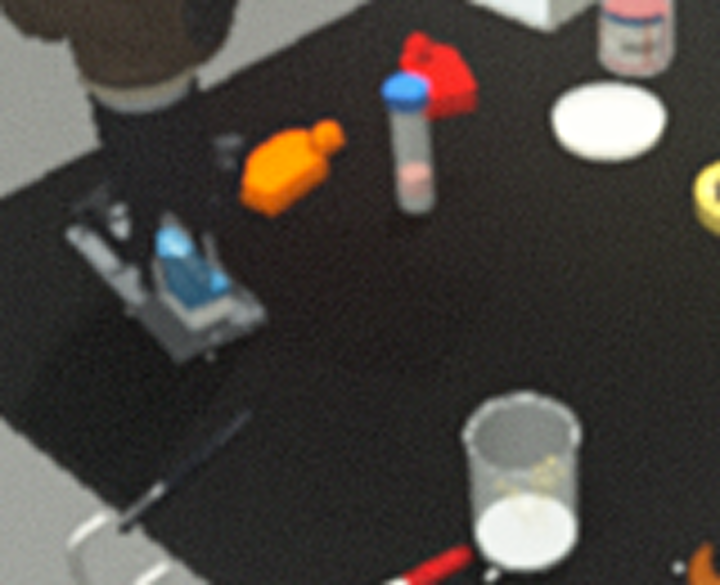

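Centred in the bay. I'll lower it the last few millimetres until it touches.

>>> {"api": "carry_out", "payload": {
  "increments": [
    [[0,0,0],[0,0.1,0],3.0],
    [[0,0,0],[0,0.2,0],3.0],
    [[0,0,0],[0,0.25,0],3.0],
    [[0,0,0],[0,0.25,0],3.0]
  ]
}}

```text
time_s: 27.0
tool_pos: [0.4455, 0.2639, 0.0299]
eef_rot: [0.454, -0.542, 0.542, -0.455]
wrist_force: [-2.5, -1.9, 14.5]
opening: 0.0331
```

>>> {"api": "carry_out", "payload": {
  "increments": [
    [[0,0,0],[0,-0.1,0],4.5],
    [[0,0,0],[0,-0.1,0],4.8],
    [[0,0,0],[0,-0.1,0],4.8],
    [[0,0,0],[0,-2.0,0],5.0],
    [[0,0,0],[0,-6.0,0],8.5],
    [[0,0,0],[0,-12.0,0],8.5],
    [[0,0,0],[0,-17.5,0],8.5],
    [[0,0,0],[0,-17.5,0],8.5]
  ]
}}

```text
time_s: 28.0
tool_pos: [0.4465, 0.2643, 0.2075]
eef_rot: [0.452, -0.541, 0.542, -0.457]
wrist_force: [0.2, 0.1, -1.0]
opening: 0.0852
```

```bash
python3 - <<'E'
from rig import env
from h import *
import pickle
p,i=snap(env,'wrist','pics/w21.png');pickle.dump(p,open('w21.pkl','wb'))
E
python3 plan.py .643 .22 .21 -10
```

```text
turn [-0.16 -0.03 -0.11] shift cm [ 0.89 -0.41 20.2 ] rows>= 4
[0.407 0.388 1.868 0.    0.882 0.582] [0.44564244 0.2639579  0.20531556] 28.05 F [ 0.59 -0.02  0.24] 0.08552153414430917
```

View pics/w21.png

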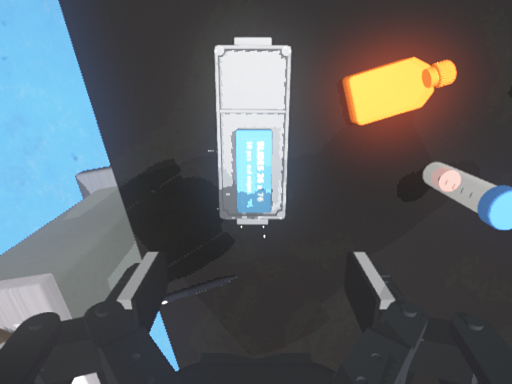

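```bash
python3 - <<'E'
from h import *
import pickle
p=pickle.load(open('w21.pkl','rb'));im=cv2.imread('pics/w21.png')
h=cv2.cvtColor(im,cv2.COLOR_BGR2HSV);m=cv2.inRange(h,(95,90,60),(112,255,255));k=np.zeros_like(m);k[120:222,228:280]=m[120:222,228:280]
k=cv2.morphologyEx(k,cv2.MORPH_CLOSE,np.ones((7,7)));c=max(cv2.findContours(k,0,1)[0],key=cv2.contourArea)
W=np.array([plane(p,*q[0],.033)[:2]*1000 for q in c],np.float32);r=cv2.minAreaRect(W);print(r)
C=np.array([plane(p,*q,.01)[:2]*1000 for q in [(216,47),(291,47),(285,218),(221,218)]]);c0=C.mean(0);print(C,c0)
d=np.array(r[0])-c0;t=np.radians(-10);print('tray frame',d@[np.cos(t),np.sin(t)],d@[-np.sin(t),np.cos(t)])
E
```

```text
((445.60125732421875, 264.401611328125), (84.36173248291016, 35.43901824951172), 79.87867736816406)
[[431.28342764 386.45328154]
 [501.58006355 374.02326468]
 [470.08393912 200.09646191]
 [399.29988472 212.8779531 ]] [450.56182876 293.36274031]
tray frame 0.14383806291969226 -29.382538543824104
```

Slide box is at tray (0, −29) mm, inside its limits. Next is tube_a.

>>> {"api": "carry_out", "payload": {
  "increments": [
    [[0,0,0],[0.9,-0.4,20.2],8.5],
    [[0,0,0],[0.9,-0.4,20.2],8.5],
    [[0,0,0],[0.9,-0.4,20.2],8.5],
    [[0,0,0],[0.9,-0.4,20.2],8.5],
    [[0,0,0],[0.9,-0.4,20.2],8.5],
    [[0,0,0],[0.9,-0.4,20.2],8.5]
  ]
}}

```text
time_s: 28.8
tool_pos: [0.6413, 0.2202, 0.2072]
eef_rot: [-0.455, 0.542, -0.541, 0.454]
wrist_force: [-0.2, 0.2, 0.8]
opening: 0.085
```

```bash
python3 tube.py w22 150 60 360 300; python3 plan.py .643 .22 .099 -10; python3 - <<'E'
import sys;sys.path.insert(0,'.')
from h import *
import pickle
from rig import env
p=pickle.load(open('w21.pkl','rb'));T=env.camera_params('top');print(tri([(p,497,207),(T,177.4,177.2)]))
E
```

```text
257.55401611328125 196.6266326904297 23.626117706298828 [0.64308225 0.2224712  0.112     ]
turn [0.05 0.03 0.01] shift cm [ 0.   10.86  0.18] rows>= 2
[0.234 0.603 1.457 0.    1.082 0.408] [0.64134162 0.22034755 0.20763681] 28.85 F [0.26 0.86 0.61] 0.08500598061021883
(array([0.64290854, 0.21978352, 0.10045054]), np.float64(0.002163911904535075))
```

View pics/w22.png

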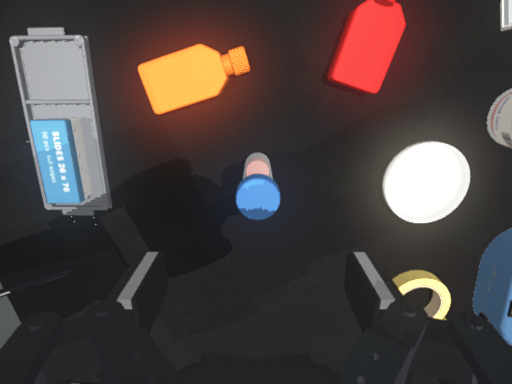

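>>> {"api": "carry_out", "payload": {
  "increments": [
    [[0,0,0],[-0.1,4.0,0.15],8.5],
    [[0,0,0],[-0.1,8.0,0.15],8.5],
    [[0,0,0],[-0.1,10.2,0.15],8.5],
    [[0,0,0],[-0.1,10.8,0.15],8.5],
    [[0,0,0],[-0.1,10.8,0.15],5.0],
    [[0,0,0],[-0.1,10.8,0.15],2.8],
    [[0,0,0],[-0.1,10.8,0.15],2.8],
    [[0,0,0],[-0.1,10.8,0.15],2.8],
    [[0,0,0],[-0.1,10.8,0.15],2.8],
    [[0,0,0],[-0.1,10.8,0.15],2.8],
    [[0,0,0],[-0.1,10.8,0.15],2.8]
  ],
  "squeeze": 30
}}

```text
time_s: 30.22
tool_pos: [0.6447, 0.2206, 0.101]
eef_rot: [0.454, -0.542, 0.542, -0.455]
wrist_force: [-1.8, -0.5, 6.7]
opening: 0.0334
```

>>> {"api": "carry_out", "payload": {
  "increments": [
    [[0,0,0],[0,-1.0,0],2.8],
    [[0,0,0],[0,-3.0,0],2.8],
    [[0,0,0],[0,-3.0,0],2.8]
  ]
}}

```text
time_s: 30.6
tool_pos: [0.6452, 0.2207, 0.1322]
eef_rot: [0.453, -0.541, 0.542, -0.456]
wrist_force: [-0.1, -0.2, -0.8]
opening: 0.0333
```

```bash
python3 tube.py w23 150 60 360 384; python3 plan.py .4607 .3505 .25 -10
```

```text
255.37451171875 276.49560546875 40.24130630493164 [0.64209976 0.20393109 0.112     ]
turn [-0.11 -0.03 -0.05] shift cm [ -9.6  -11.92 -20.36] rows>= 5
[0.233 0.687 1.518 0.    0.935 0.408] [0.64468857 0.22053558 0.13108077] 30.65 F [ 0.37 -0.25 -0.29] 0.03369322239301552
```

View pics/w23.png

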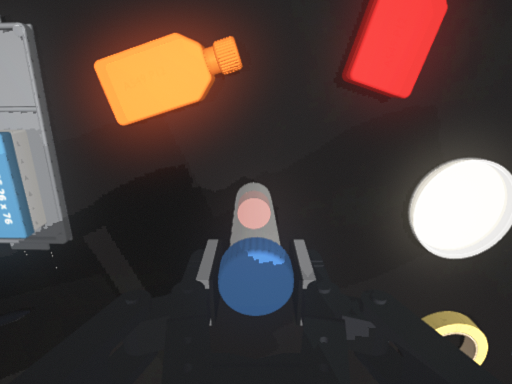

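>>> {"api": "carry_out", "payload": {
  "increments": [
    [[0,0,0],[0,-6.0,0],2.8],
    [[0,0,0],[-3,-11.9,-6],2.8],
    [[0,0,0],[-9.6,-11.9,-20.3],2.8],
    [[0,0,0],[-9.6,-11.9,-20.3],2.8],
    [[0,0,0],[-9.6,-11.9,-20.3],2.8],
    [[0,0,0],[-9.6,-11.9,-20.3],2.8],
    [[0,0,0],[-9.6,-11.9,-20.3],2.8],
    [[0,0,0],[-9.6,-11.9,-20.3],2.8]
  ]
}}

```text
time_s: 31.65
tool_pos: [0.462, 0.3497, 0.2484]
eef_rot: [-0.454, 0.542, -0.542, 0.454]
wrist_force: [0.6, 0.1, -1.0]
opening: 0.0336
```

```bash
python3 plan.py .4607 .3505 .1055 -10
```

```text
turn [ 0.01 -0.1   0.02] shift cm [-0.06 14.29 -0.14] rows>= 3
[ 0.534  0.423  1.669 -0.     1.05   0.71 ] [0.46198716 0.34969076 0.24840922] 31.65 F [ 0.59  0.05 -0.97] 0.03364981176177188
```

>>> {"api": "carry_out", "payload": {
  "increments": [
    [[0,0,0],[-0.1,5.0,-0.1],2.8],
    [[0,0,0],[-0.1,9.5,-0.1],2.8],
    [[0,0,0],[-0.1,12.5,-0.1],2.8],
    [[0,0,0],[-0.1,13.8,-0.1],2.8],
    [[0,0,0],[-0.1,14.2,-0.1],2.8],
    [[0,0,0],[-0.1,14.2,-0.1],2.8]
  ]
}}

```text
time_s: 32.4
tool_pos: [0.4608, 0.3516, 0.1075]
eef_rot: [0.454, -0.542, 0.542, -0.455]
wrist_force: [0.1, -0.0, 1.0]
opening: 0.0337
```

```bash
python3 - <<'E'
from rig import env
from h import *
p,i=snap(env,'scene','pics/s24.png')
cv2.imwrite('pics/s24c.png',cv2.resize(i[130:260,130:290],None,fx=4.5,fy=4.5,interpolation=cv2.INTER_CUBIC))
E
python3 plan.py .4607 .3505 .104 -10
```

```text
turn [-0.07 -0.04 -0.06] shift cm [0.12 0.38 0.01] rows>= 1
[0.538 0.598 1.804 0.    0.738 0.713] [0.46085193 0.35168076 0.10778744] 32.45 F [ 0.39 -0.41 -0.77] 0.033276383552394255
```

View pics/s24c.png

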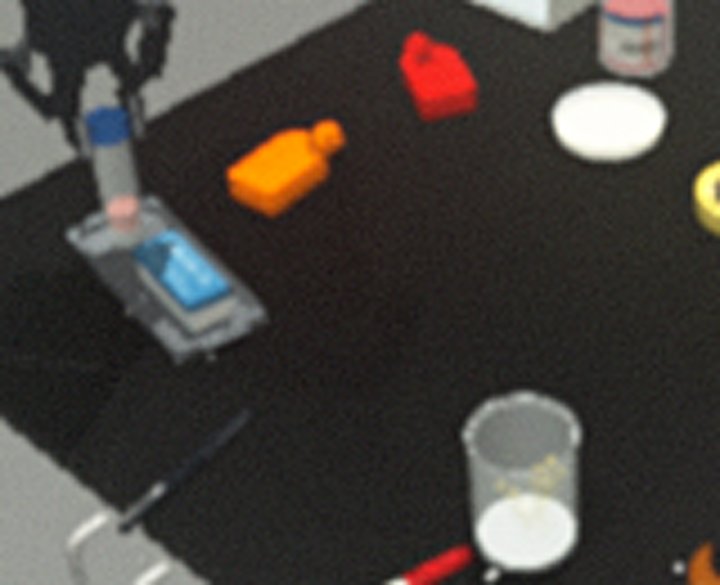

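>>> {"api": "carry_out", "payload": {
  "increments": [
    [[0,0,0],[0,0.15,0],2.8],
    [[0,0,0],[0,0.3,0],2.8],
    [[0,0,0],[0,0.4,0],2.8],
    [[0,0,0],[0,0.4,0],2.8]
  ]
}}

```text
time_s: 32.95
tool_pos: [0.4606, 0.3519, 0.1039]
eef_rot: [0.454, -0.542, 0.542, -0.455]
wrist_force: [-1.9, 1.2, 9.2]
opening: 0.0333
```

Contact at the expected height, so I'll release and withdraw.

>>> {"api": "carry_out", "payload": {
  "increments": [
    [[0,0,0],[0,0,0],4.0],
    [[0,0,0],[0,0,0],5.5],
    [[0,0,0],[0,0,0],6.5],
    [[0,0,0],[0,0,0],6.5],
    [[0,0,0],[0,-3.0,0],6.5],
    [[0,0,0],[0,-8.0,0],8.5],
    [[0,0,0],[0,-13.0,0],8.5],
    [[0,0,0],[0,-16.0,0],8.5],
    [[0,0,0],[0,-16.0,0],8.5]
  ]
}}

```text
time_s: 34.08
tool_pos: [0.4608, 0.3518, 0.2651]
eef_rot: [0.453, -0.542, 0.542, -0.456]
wrist_force: [0.4, 0.3, -0.5]
opening: 0.0851
```

```bash
python3 tube.py w25 100 30 450 300; python3 - <<'E'
from rig import env
from h import *
for n in ('scene','top'): 
  p,i=snap(env,n,f'pics/{n}25.png')
  if n=='top': T=p;a=i
o=cv2.imread('pics/top0.png')
def f(im,lo,hi,roi,z):
    h=cv2.cvtColor(im,cv2.COLOR_BGR2HSV);m=cv2.inRange(h,lo,hi);k=np.zeros_like(m);x0,y0,x1,y1=roi;k[y0:y1,x0:x1]=m[y0:y1,x0:x1]
    c=max(cv2.findContours(k,0,1)[0],key=cv2.contourArea);M=cv2.moments(c);return plane(T,M['m10']/M['m00'],M['m01']/M['m00'],z)
for im in (o,a):
  print('timer',f(im,(0,0,130),(180,60,255),(305,165,350,205),.019),'beaker',f(im,(0,0,100),(180,60,255),(265,235,300,268),.05))
cv2.imwrite('pics/top25c.png',cv2.resize(a[150:280,115:395],None,fx=2.8,fy=2.8,interpolation=cv2.INTER_CUBIC))
print(env.state()['wrist_force'],env.state()['time_s'],env.state()['tool_pos'])
E
```

```text
153.5 119.5 87.70700073242188 [0.38263441 0.42073638 0.112     ]
timer [ 0.63888966 -0.22726599  0.019     ] beaker [ 0.44309784 -0.09006529  0.05      ]
timer [ 0.63888966 -0.22726599  0.019     ] beaker [ 0.4430058  -0.09011069  0.05      ]
[-0.26350052  0.28166345 -0.47592006] 34.225 [0.45997665 0.35128324 0.26177399]
```

View pics/w25.png

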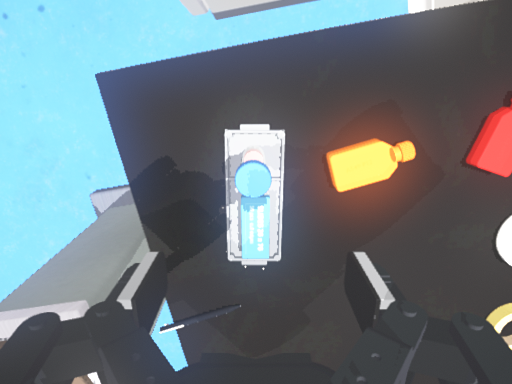

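View pics/top25c.png

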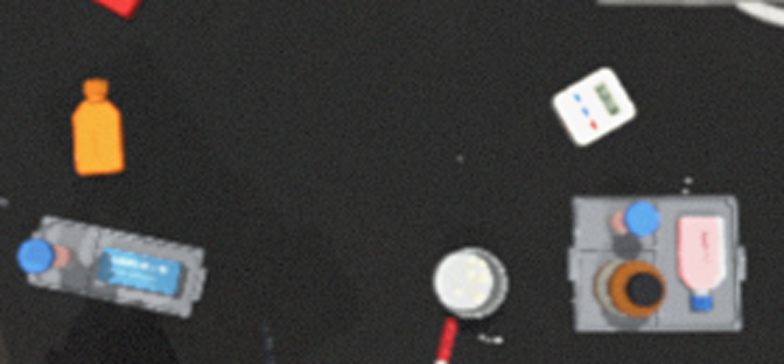

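View pics/scene25.png

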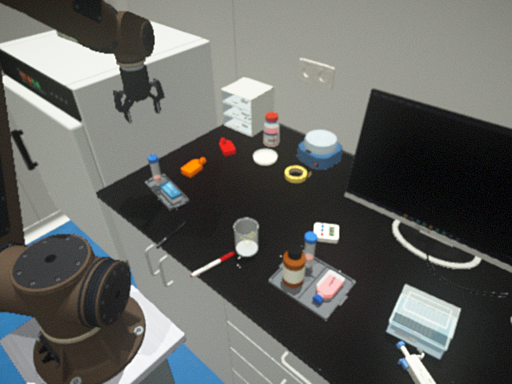

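```bash
python3 - <<'E'
from rig import env
from h import *
import pickle
T=env.camera_params('top');S=env.camera_params('scene')
def tf(X,c,yaw):
    d=np.array(X[:2])*1000-c;t=np.radians(yaw);return np.round([d@[np.cos(t),np.sin(t)],d@[-np.sin(t),np.cos(t)]],1)
w,n=(468.3,-298.8),(450.6,293.3)
p25=pickle.load(open('w25.pkl','rb'));p6=pickle.load(open('w6.pkl','rb'));p16=pickle.load(open('w16.pkl','rb'))
X=plane(p25,254,179.5,.115);print('tube_a',X,tf(X,n,-10))
print('tri',tri([(p25,254,179.5),(T,115+36.5/2.8,150+256/2.8)]))
X=plane(p16,255.7,183.6,.115);print('tube_b',X,tf(X,w,1.7))
print('tri',tri([(p16,255.7,183.6),(T,115+642/2.8,150+218/2.8)]))
X=plane(T,115+645/2.8,150+290/2.8,.125);print('bottle top',X,tf(X,w,1.7))
X=plane(p16,256.5,97,.125);print('bottle wrist',X,tf(X,w,1.7))
im=cv2.imread('pics/w16.png');h=cv2.cvtColor(im,cv2.COLOR_BGR2HSV)
m=((h[...,2]>190)&(((h[...,0]>160)|(h[...,0]<12))|(h[...,1]<15))).astype('uint8')*255;k=np.zeros_like(m);k[80:170,145:203]=m[80:170,145:203]
c=max(cv2.findContours(k,0,1)[0],key=cv2.contourArea);W=np.array([plane(p16,*q[0],.027)[:2]*1000 for q in c],np.float32);r=cv2.minAreaRect(W);print('flask body',r)
X=plane(p16,177,164.5,.027);print('flask far end',tf(X,w,1.7))
E
```

```text
tube_a [0.45999666 0.35193604 0.115     ] [-0.9 59.4]
tri (array([0.45849128, 0.34954545, 0.10658047]), np.float64(0.0010669708807442306))
tube_b [ 0.50974178 -0.25542181  0.115     ] [42.7 42.1]
tri (array([ 0.5108269 , -0.25607068,  0.11381772]), np.float64(0.0009394081484609645))
bottle top [ 0.43997298 -0.25665962  0.125     ] [-27.1  43. ]
bottle wrist [ 0.44022242 -0.25679542  0.125     ] [-26.8  42.8]
flask body ((477.0786437988281, -344.6737976074219), (84.46896362304688, 50.5097541809082), 0.829957902431488)
flask far end [ 48.8 -45.1]
```

All five things check out within their limits, so I'm handing in.

```bash
python3 - <<'E'
from rig import env
print(env.hand_in(),env.state()['time_s'])
E
```

```text
the job is handed in; nothing more can be done
the job is handed in; nothing more can be done
```

I made up both kits and handed the job in about 34 s into the run. Each thing was lowered until the wrist force showed contact at the expected height, then released; nothing was dropped.

**Last position checks, in mm in each tray's own frame:**

| Thing | Tray | Measured position | Source |
|---|---|---|---|
| Slide box | narrow | (0, −29) | wrist picture |
| tube_a | narrow | (−1, 59) | wrist picture |
| Flask | wide | (−1, −45) | worked out from the position of its far end |
| Bottle | wide | (−27, 43) | wrist and top pictures agree |
| tube_b | wide | (43, 42) | wrist picture |

- **State of the kits:** all five positions are inside their limits, and the pictures show everything flat or upright. The gripper was open and about 14 cm above the tube caps, touching nothing.
- **Timer and beaker:** the top camera showed less than 0.2 mm of movement between the start and the end.

**Checks that disagreed:**
- Triangulated heights came out lower than the stated ones: 7 mm against 24 mm for the flask, 111 against 122 mm for the bottle, and 107 against 115 mm for tube_a's cap in the tray. The first two-view reading of that cap gave 100 mm against 112.
- For the flask, bottle and tube_a I worked from the stated heights; the flask width and the touch-down heights agreed with them. The slide box and tube_b triangulated within 3 mm.
- The automatic cap search in the last wrist picture merged tube_a's cap with the floor, so I read that pixel by eye.

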